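# Pack the desk name plates with separator boards and lay the paper knives in the tray

### The job

Make up the customer's desk set: stack all the brass-faced name plates on the packing base, longest at the bottom and each next one shorter, with exactly one separator board between each two plates, every layer lying flat, face up, centred on the base and square with it; any board you do not need stays on its riser. Lay both paper knives flat in the pen tray, one in each trough with its handle in the wide well and its blade in the narrow channel, and do not disturb the stapler and the ruler.

Things in the scene. Friction and masses are not known exactly. Their poses are not given: they have to be found in the camera images.
- base: fixed packing base: a mid-brown wooden board 140 (its x) x 76 (its y) x 12 mm high with small brass corners, where the stack is built; origin at the centre of its UNDERSIDE, on the counter, z up; its top face is 12 mm above the origin
- riser: fixed pale wooden riser block 96 (x) x 40 (y) x 20 mm high carrying the pile of separator boards; origin at the centre of its underside, top 20 mm above
- tray: fixed pewter pen tray, dark-floored, 189 (x) x 106 (y) x 10 mm high with two keyhole-shaped troughs along its x (64 mm between centre lines): each is a wide well (86 long x 34 mm wide) at the tray's -x end opening into a narrow channel (95 long x 17 mm wide) towards its +x end; floors 4 mm above the counter, walls 6 mm above the floors; origin at the centre of its underside
- trough0 (a point): on the floor of the trough at the tray's +y side, in its wide well, at the point where the centre of a knife's handle belongs; axes as the tray's, x pointing along the trough towards the narrow end
- trough1 (a point): the same point in the trough at the tray's -y side
- plate_a: loose desk name plate, a wooden slab with a blank brass face on top, 126 (its x) x 56 (its y) x 14 mm thick, 0.1 to 0.35 kg, lying face up on the counter; origin at the centre of its underside; the longest, always present
- plate_b: loose desk name plate, a wooden slab with a blank brass face on top, 108 (its x) x 56 (its y) x 14 mm thick, 0.1 to 0.35 kg, lying face up on the counter; origin at the centre of its underside; may be absent
- plate_c: loose desk name plate, a wooden slab with a blank brass face on top, 90 (its x) x 56 (its y) x 14 mm thick, 0.1 to 0.35 kg, lying face up on the counter; origin at the centre of its underside; may be absent
- plate_d: loose desk name plate, a wooden slab with a blank brass face on top, 72 (its x) x 56 (its y) x 14 mm thick, 0.1 to 0.35 kg, lying face up on the counter; origin at the centre of its underside; may be absent
- sheet0: loose separator board of stiff off-white card, 110 (its x) x 62 (its y) x 7 mm thick, about 30 g; the three boards are alike and start piled flat, a few mm out of line, on the riser, this one lowest; origin at the centre of its underside
- sheet1: loose separator board of stiff off-white card, 110 (its x) x 62 (its y) x 7 mm thick, about 30 g; the three boards are alike and start piled flat, a few mm out of line, on the riser, this one in the middle; origin at the centre of its underside
- sheet2: loose separator board of stiff off-white card, 110 (its x) x 62 (its y) x 7 mm thick, about 30 g; the three boards are alike and start piled flat, a few mm out of line, on the riser, this one on top; origin at the centre of its underside
- knife0: loose paper knife lying flat: pale wooden handle 70 x 20 mm, 16 mm high, with a steel blade 95 x 9 mm, 5 mm high, sticking out of its +x end; 60 g, balance point 13 mm from the origin towards the blade; origin at the centre of the handle's underside, x towards the tip
- knife0_tip (a point): the end of that knife's blade, 130 mm from the handle's centre
- knife1: loose paper knife lying flat: pale wooden handle 70 x 20 mm, 16 mm high, with a steel blade 95 x 9 mm, 5 mm high, sticking out of its +x end; 60 g, balance point 13 mm from the origin towards the blade; origin at the centre of the handle's underside, x towards the tip
- knife1_tip (a point): the end of that knife's blade, 130 mm from the handle's centre
- stapler: brass desk stapler 130 x 36 x 54 mm, loose, not to be disturbed; origin at the centre of its underside
- ruler: wooden ruler 200 x 30 x 4 mm, loose, not to be disturbed; origin at the centre of its underside
There are look-alikes about, which are no part of the job. Leave any red look-alike of the knife0 alone.

How it is judged (in metres and radians):
At the end, for the whole second after the job is handed in: Plates on the base, shorter over longer, each layer within 15 mm and 0.2 rad of the base, level; one board under each plate but the longest; spare boards within 30 mm of the riser's centre; each knife on a trough floor, handle within 13 mm along and 11 mm across, blade in the channel; all at rest (z of plate_a in the frame of base between 0.0095 and 0.0145 m and horizontal distance between each of plate_a, plate_b, plate_c, plate_d and base below 0.015 m and angle between the x axis of each of plate_a, plate_b, plate_c, plate_d and the x axis of base, either way round below 0.2 rad and angle between each of plate_a, plate_b, plate_c, plate_d's own z axis and vertical below 0.08 rad and linear speed of each of plate_a, plate_b, plate_c, plate_d, knife0, knife1 below 0.02 m/s and z of plate_b in the frame of plate_a between 0.0175 and 0.0245 m and (z of plate_c in the frame of plate_a between 0.0175 and 0.0245 m or z of plate_c in the frame of plate_a between 0.0385 and 0.0455 m) and z of plate_c in the frame of plate_b between 0.0175 and 0.0245 m and (z of plate_d in the frame of plate_a between 0.0385 and 0.0455 m or z of plate_d in the frame of plate_a between 0.0595 and 0.0665 m) and (z of plate_d in the frame of plate_b between 0.0175 and 0.0245 m or z of plate_d in the frame of plate_b between 0.0385 and 0.0455 m) and z of plate_d in the frame of plate_c between 0.0175 and 0.0245 m and ((horizontal distance between sheet0 and base below 0.015 m and angle between the x axis of sheet0 and the x axis of base, either way round below 0.2 rad and z of plate_b in the frame of sheet0 between 0.0045 and 0.0095 m) or (horizontal distance between sheet1 and base below 0.015 m and angle between the x axis of sheet1 and the x axis of base, either way round below 0.2 rad and z of plate_b in the frame of sheet1 between 0.0045 and 0.0095 m) or (horizontal distance between sheet2 and base below 0.015 m and angle between the x axis of sheet2 and the x axis of base, either way round below 0.2 rad and z of plate_b in the frame of sheet2 between 0.0045 and 0.0095 m)) and ((horizontal distance between sheet0 and base below 0.015 m and angle between the x axis of sheet0 and the x axis of base, either way round below 0.2 rad and z of plate_c in the frame of sheet0 between 0.0045 and 0.0095 m) or (horizontal distance between sheet1 and base below 0.015 m and angle between the x axis of sheet1 and the x axis of base, either way round below 0.2 rad and z of plate_c in the frame of sheet1 between 0.0045 and 0.0095 m) or (horizontal distance between sheet2 and base below 0.015 m and angle between the x axis of sheet2 and the x axis of base, either way round below 0.2 rad and z of plate_c in the frame of sheet2 between 0.0045 and 0.0095 m)) and ((horizontal distance between sheet0 and base below 0.015 m and angle between the x axis of sheet0 and the x axis of base, either way round below 0.2 rad and z of plate_d in the frame of sheet0 between 0.0045 and 0.0095 m) or (horizontal distance between sheet1 and base below 0.015 m and angle between the x axis of sheet1 and the x axis of base, either way round below 0.2 rad and z of plate_d in the frame of sheet1 between 0.0045 and 0.0095 m) or (horizontal distance between sheet2 and base below 0.015 m and angle between the x axis of sheet2 and the x axis of base, either way round below 0.2 rad and z of plate_d in the frame of sheet2 between 0.0045 and 0.0095 m)) and ((horizontal distance between sheet0 and base below 0.015 m and angle between the x axis of sheet0 and the x axis of base, either way round below 0.2 rad and z of plate_b in the frame of sheet0 between 0.0045 and 0.0095 m) or (horizontal distance between sheet0 and base below 0.015 m and angle between the x axis of sheet0 and the x axis of base, either way round below 0.2 rad and z of plate_c in the frame of sheet0 between 0.0045 and 0.0095 m) or (horizontal distance between sheet0 and base below 0.015 m and angle between the x axis of sheet0 and the x axis of base, either way round below 0.2 rad and z of plate_d in the frame of sheet0 between 0.0045 and 0.0095 m) or (horizontal distance between sheet0 and riser below 0.03 m and z of sheet0 in the frame of riser between 0.017 and 0.037 m)) and ((horizontal distance between sheet1 and base below 0.015 m and angle between the x axis of sheet1 and the x axis of base, either way round below 0.2 rad and z of plate_b in the frame of sheet1 between 0.0045 and 0.0095 m) or (horizontal distance between sheet1 and base below 0.015 m and angle between the x axis of sheet1 and the x axis of base, either way round below 0.2 rad and z of plate_c in the frame of sheet1 between 0.0045 and 0.0095 m) or (horizontal distance between sheet1 and base below 0.015 m and angle between the x axis of sheet1 and the x axis of base, either way round below 0.2 rad and z of plate_d in the frame of sheet1 between 0.0045 and 0.0095 m) or (horizontal distance between sheet1 and riser below 0.03 m and z of sheet1 in the frame of riser between 0.017 and 0.037 m)) and ((horizontal distance between sheet2 and base below 0.015 m and angle between the x axis of sheet2 and the x axis of base, either way round below 0.2 rad and z of plate_b in the frame of sheet2 between 0.0045 and 0.0095 m) or (horizontal distance between sheet2 and base below 0.015 m and angle between the x axis of sheet2 and the x axis of base, either way round below 0.2 rad and z of plate_c in the frame of sheet2 between 0.0045 and 0.0095 m) or (horizontal distance between sheet2 and base below 0.015 m and angle between the x axis of sheet2 and the x axis of base, either way round below 0.2 rad and z of plate_d in the frame of sheet2 between 0.0045 and 0.0095 m) or (horizontal distance between sheet2 and riser below 0.03 m and z of sheet2 in the frame of riser between 0.017 and 0.037 m)) and ((x of knife0 in the frame of trough0 between -0.013 and 0.013 m and y of knife0 in the frame of trough0 between -0.011 and 0.011 m and z of knife0 in the frame of trough0 between -0.003 and 0.003 m and x of knife0_tip in the frame of trough0 between 0.11 and 0.15 m and z of knife0_tip in the frame of trough0 between -0.002 and 0.006 m) or (x of knife0 in the frame of trough1 between -0.013 and 0.013 m and y of knife0 in the frame of trough1 between -0.011 and 0.011 m and z of knife0 in the frame of trough1 between -0.003 and 0.003 m and x of knife0_tip in the frame of trough1 between 0.11 and 0.15 m and z of knife0_tip in the frame of trough1 between -0.002 and 0.006 m)) and ((x of knife1 in the frame of trough0 between -0.013 and 0.013 m and y of knife1 in the frame of trough0 between -0.011 and 0.011 m and z of knife1 in the frame of trough0 between -0.003 and 0.003 m and x of knife1_tip in the frame of trough0 between 0.11 and 0.15 m and z of knife1_tip in the frame of trough0 between -0.002 and 0.006 m) or (x of knife1 in the frame of trough1 between -0.013 and 0.013 m and y of knife1 in the frame of trough1 between -0.011 and 0.011 m and z of knife1 in the frame of trough1 between -0.003 and 0.003 m and x of knife1_tip in the frame of trough1 between 0.11 and 0.15 m and z of knife1_tip in the frame of trough1 between -0.002 and 0.006 m))); the robot touches nothing.
It fails at once if the stapler is pushed more than 30 mm (distance of stapler from where it was at the start of the episode above 0.03 m).
It fails at once if the ruler is pushed more than 30 mm (distance of ruler from where it was at the start of the episode above 0.03 m).
Of plate_b, plate_c, plate_d only 2 to 3 are there at a start; the rules pass over those that are not, and their reading is None.
At some moment in a run one of knife0, knife1 may be knocked a few centimetres aside while the robot is not near it.
Once in a run the grip may slacken for a moment while it holds something.
It also fails if it takes over 208 s, if anything falls off the work surface, if the arm or the gripper's body presses on something with over 40 N, if the wrist force passes 120 N, or if a joint passes its speed limit or range.

### The arm

A 7-joint arm with a two-finger parallel gripper is mounted at the origin on the work surface. World frame = base frame: x ahead of the robot, y to its left, z up, the work surface at z = 0. Lengths are in mm, angles in rad, forces in N, time in s.
With the tool pointing down it reaches from about 400 to 875 mm from the base axis. Payload 4.4 kg.
Tool frame: the origin (TCP) lies at the very end of the fingers, on their centre line; the grasp point (between the pads) lies 19 mm behind it; z points along the fingers, x is the direction in which the jaws open and shut, and the axes are right-handed (so a half turn about z gives the same grasp; the last joint's range is limited). The gripper opens to 85 mm and grips with 20 to 120 N. Pads are 22 mm wide; open, the fingers measure 114 mm over their backs; the gripper's body (76 mm by 85 mm) begins 54 mm behind the grasp point. The pads swing forward as they close: fully open they stand 13 mm farther back than shut.
Start: joints at [1.186, 0.628, 0.038, 1.517, -0.027, 0.996, -0.02], TCP at [203.756, -617.253, 231.313] pointing down, gripper open.
Joint ranges: [-3.06, 3.06], [-0.37, 2.12], [-1.25, 1.32], [0.18, 2.47], [-1.1, 4.24], [0.23, 1.98], [-2.94, 2.94]. Speed limits (rad/s): [2.57, 2.57, 3.14, 3.14, 3.14, 3.14, 3.14].

### API

Orientations are given as [roll, pitch, yaw] about the fixed x, y, z axes, in that order (R = Rz(yaw) Ry(pitch) Rx(roll)).
In Python, from cell import ctrl, get_image, job, models gives the robot as it stands.
- The arm moves only by the tool move_arm, never from a script. Its argument "moves" is a list that holds one entry, the list of rows, each a list of 6 numbers: the shift along the tool's x, y, z in m, then the turn, a rotation vector about the tool's x, y, z in rad. A call has 1 to 20 rows; each row is the pose to reach, as a shift and turn from the pose commanded when the call began, along the tool's axes at that moment; what a row does not reach only later rows make up. A row lasts 1/8 s, in which the tool goes at most 62.5 mm and 10.7 degrees, less where a joint would pass 70% of its speed; a pose out of reach is approached as far as the arm can. A call with a gripper value outside its range is refused whole. "jaw" is the opening, from 0 (shut) to 1 (fully open), set as the call begins (left out, the last holds). The fingers move at their own pace and stop on an object; the grip force is fixed at half the most. Time passes only in rows, so rows that repeat a pose let the fingers close. It gives the time, the measured TCP pose, the force and the opening at its end, in the units of the state.
- ctrl.read_state(): the state, without advancing time (a new reading comes with each control period).
- get_image(name): name is "scene" or "side" or "wrist"; returns a dict with "color" (400x640x3 uint8, blue, green, red), "fov_y" (degrees; the focal length in pixels is half the picture's height over the tangent of half this angle, whatever the lens; pixels are square), "cx", "cy" (the principal point, pixels), "k1" (the pictures are not rectified: a ray, as slopes to the right and down, at radius r is drawn at 1 + k1 r^2 times it, then the intrinsics apply), "origin" and "orientation" of the camera in the world; the wrist camera has in their place "hand_eye" (4x4, takes a point from camera to tool coordinates, whose origin is the TCP and whose axes are the tool frame's). Camera axes: x right, y up, looking along -z (the intrinsics and any distortion apply to the point x, -y, -z); pixel columns grow to the right and rows downward; lengths in mm; the calibration is good to about 2 mm. A picture is of the moment at which its call begins: read the wrist's pose just before it. There is no depth.
- job.finish_job(): hands the job in, once; it reports no verdict.
Trained networks look in the newest picture that a camera, given by its name, has taken for a name from the list of things; names that differ only in an ending like _2 or _b are one class to them, and where a whole thing is asked for, a point or a joint stands for the part that bears it (a point fixed in the world has none). Each returns a list of dicts, best first, with "score" (0 to 1); they miss things now and then, are a little off and sometimes report something else, mostly with a low value. They report only what shows in the picture. A call takes as long as a camera call. They do not tell look-alikes from the thing itself.
- models.cut_out(camera, thing): "pixels" (400x640 bool, what is visible of it) and "uv" ([column, row] in pixels, amid what is visible of it).
- models.place_of(camera, thing): "uv" ([column, row] in pixels: a listed point, or the origin of a listed thing).
The state is a dict: "clock": time; "qpos": joint angles; "qd": joint speeds; "tau": joint torques, N m; "eef_pos": TCP position; "tool_rot": TCP orientation; "force": force on the tool from outside, world axes, zero at the start; "torque": the same for the moment, N m; "width": finger opening in mm.
Only numpy, scipy, OpenCV 4.12 (cv2) and the standard library are available. Lean on these libraries where they do the work, as an engineer would, in place of code of your own. Each camera call takes 0.05 s, during which the arm holds its last target.

## Working session

There is one attempt and no reset: what is moved stays moved. The work goes in short steps, Python scripts to look and compute and a tool call to move; the robot and the scene stay as the last step left them, time stands still between calls to the robot, and variables do not carry over. Pictures are saved under pics/ and viewed, and the job is handed in when it is done.

Besides the shell and the picture viewer there is one more tool, called after "Request:" by a JSON object that holds its "op" and its "data", one argument or row to a line. move_arm: Moves the arm, as the interface text tells. Its arguments: {"type":"object","properties":{"moves":{"type":"array","items":{"type":"array","items":{"type":"array","items":{"type":"number"}}}},"jaw":{"type":"number"}},"required":["moves"]}

```bash
mkdir -p pics; ls; python3 - <<'E'
from cell import ctrl,get_image,job,models
import cv2,json
s=ctrl.read_state();print(s)
for n in ["scene","side","wrist"]:
    im=get_image(n);cv2.imwrite(f"pics/{n}0.png",im["color"])
    print(n,{k:v for k,v in im.items() if k!="color"})
E
```

```text
pics
{'clock': 0.0, 'qpos': array([ 1.18615492,  0.62931508,  0.03845967,  1.51836241, -0.02698717,
        0.99632271, -0.01999949]), 'qd': array([-7.44770692e-04, -1.26775992e-03,  7.00457302e-05,  1.38802842e-04,
       -1.62210714e-03, -4.07605122e-05, -5.17397469e-04]), 'tau': array([-5.98498609e-04, -5.63402867e+01,  1.22552276e+00, -1.93444026e+01,
        1.08444181e-02,  1.07007462e-02,  1.01017989e-06]), 'eef_pos': array([ 203.57086533, -616.63923028,  230.41133786]), 'tool_rot': array([ 3.14154809e+00,  1.88854526e-03, -1.25196168e+00]), 'force': array([0.01971194, 0.53896029, 0.52461773]), 'torque': array([ 0.0006902 ,  0.02112691, -0.02201556]), 'width': 85.19971463079412}
scene {'fov_y': 47.88562830550839, 'cx': 322.45864386253527, 'cy': 198.41821660112063, 'k1': 0.0361973666236312, 'origin': array([ 831.26205364,  459.08749857, 1006.05041122]), 'orientation': array([0.58437615, 0.00416791, 2.58421274])}
side {'fov_y': 45.55719535942559, 'cx': 319.6501063939791, 'cy': 202.5531558377356, 'k1': -0.05431596493874433, 'origin': array([  25.42804907, -831.1439713 , 1007.92090637]), 'orientation': array([ 0.74646868,  0.01927428, -0.56672124])}
wrist {'fov_y': 61.771643475110274, 'cx': 322.6775436417024, 'cy': 206.34885848290287, 'k1': -0.012470013326365607, 'hand_eye': array([[ 9.99999736e-01,  6.28888360e-04,  3.62705231e-04,
        -1.12151560e+00],
       [ 7.07300092e-04, -9.56579053e-01, -2.91472151e-01,
        -7.49286116e+01],
       [ 1.63652784e-04,  2.91472331e-01, -9.56579246e-01,
        -1.43745412e+02],
       [ 0.00000000e+00,  0.00000000e+00,  0.00000000e+00,
         1.00000000e+00]])}
```

View pics/scene0.png

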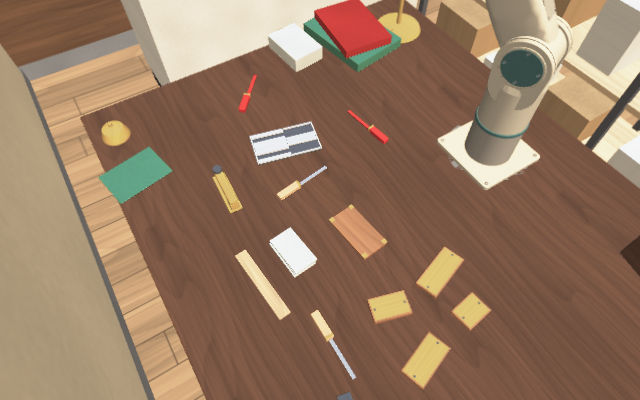

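View pics/side0.png

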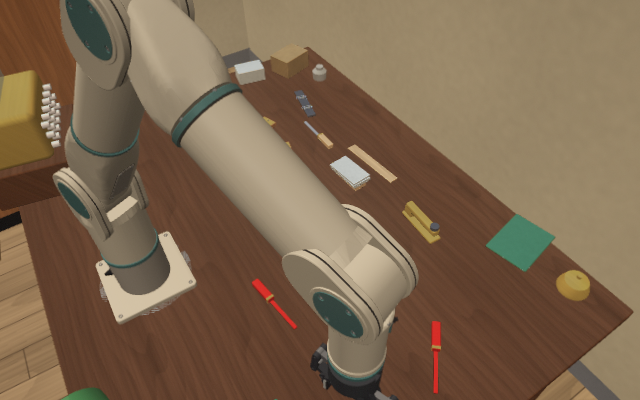

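View pics/wrist0.png

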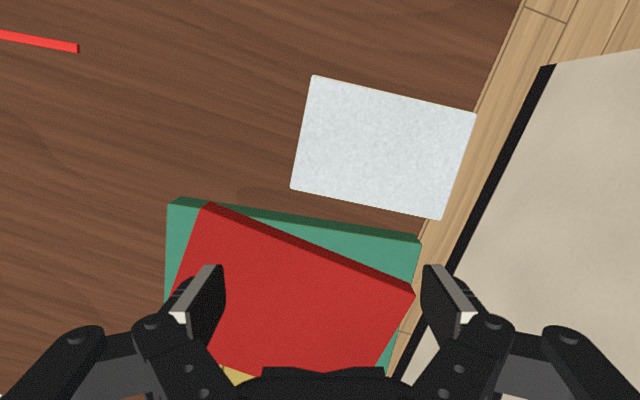

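```bash
cat > h.py <<'E'
import numpy as np,cv2
from scipy.spatial.transform import Rotation as R
from cell import ctrl,get_image,job,models
def K(im):
    f=200/np.tan(np.radians(im["fov_y"])/2)
    return f,im["cx"],im["cy"],im["k1"]
def pose(im,s=None):
    if "hand_eye" in im:
        T=np.eye(4);T[:3,:3]=R.from_euler("xyz",s["tool_rot"]).as_matrix();T[:3,3]=s["eef_pos"]
        return T@im["hand_eye"]
    T=np.eye(4);T[:3,:3]=R.from_euler("xyz",im["orientation"]).as_matrix();T[:3,3]=im["origin"];return T
def rays(im,T,uv):
    uv=np.atleast_2d(np.float64(uv));f,cx,cy,k=K(im)
    d=(uv-[cx,cy])/f; x=d.copy()
    for _ in range(20): x=d/(1+k*(x**2).sum(1,keepdims=True))
    v=np.c_[x[:,0],-x[:,1],-np.ones(len(x))]
    return T[:3,3],v@T[:3,:3].T
def onz(im,T,uv,z):
    o,v=rays(im,T,uv); return o+v*((z-o[2])/v[:,2])[:,None]
def proj(im,T,P):
    P=np.atleast_2d(P);f,cx,cy,k=K(im)
    c=(P-T[:3,3])@T[:3,:3]; x=np.c_[c[:,0],-c[:,1]]/(-c[:,2:3])
    return x*(1+k*(x**2).sum(1,keepdims=True))*f+[cx,cy]
def rect(im,T,m,z):
    """min area rect of mask projected on plane z: centre,len,wid,angle of long axis"""
    cs,_=cv2.findContours(m.astype(np.uint8),cv2.RETR_EXTERNAL,cv2.CHAIN_APPROX_NONE)
    c=max(cs,key=cv2.contourArea)[:,0,:]
    P=onz(im,T,c,z)[:,:2]
    (x,y),(w,h),a=cv2.minAreaRect(P.astype(np.float32))
    if w<h: w,h=h,w;a+=90
    return np.array([x,y]),w,h,(np.radians(a)+np.pi/2)%np.pi-np.pi/2
def snap(n,save=None):
    s=ctrl.read_state();im=get_image(n)
    if save: cv2.imwrite(f"pics/{save}.png",im["color"])
    return im,pose(im,s),s
E
cat > look.py <<'E'
from h import *
import sys
cam=sys.argv[1];im,T,s=snap(cam)
zs=dict(base=12,riser=20,tray=10,plate_a=14,sheet2=41,knife0=8,stapler=54,ruler=4)
for n in sys.argv[2:] or zs:
    for d in models.cut_out(cam,n):
        if d["score"]<.2: continue
        c,w,h,a=rect(im,T,d["pixels"],zs[n])
        print(n,round(d["score"],2),np.round(d["uv"]),d["pixels"].sum(),"c",np.round(c,1),"LxW %.0f %.0f"%(w,h),"ang %.3f"%a)
print(ctrl.read_state()["clock"])
E
python3 look.py scene
```

```text
base 0.67 [360. 232.] 1471 c [465.2  28.8] LxW 141 78 ang -1.451
tray 0.68 [286. 147.] 2010 c [ 475.6 -324. ] LxW 191 118 ang -0.262
plate_a 0.81 [422. 358.] 1463 c [518.8 364.5] LxW 111 58 ang 0.314
plate_a 0.81 [469. 309.] 871 c [366.2 334.3] LxW 79 58 ang 0.149
plate_a 0.72 [439. 273.] 1230 c [362.8 223.3] LxW 132 59 ang 0.292
plate_a 0.62 [388. 305.] 979 c [515.4 228.8] LxW 91 58 ang -0.298
sheet2 0.66 [286. 263.] 119 c [669.9   5.3] LxW 65 7 ang -1.469
sheet2 0.6 [291. 250.] 1043 c [635.7   3.5] LxW 111 62 ang -1.476
knife0 0.73 [329. 332.] 455 c [665.4 229.6] LxW 163 20 ang 1.570
knife0 0.73 [372. 134.] 250 c [ 235.3 -252.1] LxW 160 28 ang -1.451
knife0 0.66 [291. 187.] 311 c [ 503.  -181.6] LxW 163 25 ang 0.161
knife0 0.65 [246.  98.] 193 c [ 472.9 -563.5] LxW 166 23 ang 0.828
knife0 0.47 [230. 189.] 587 c [ 689.6 -273.1] LxW 166 34 ang 1.506
stapler 0.77 [228. 190.] 675 c [ 696.6 -240.2] LxW 163 36 ang 1.507
ruler 0.58 [261. 287.] 1037 c [733.6  21.5] LxW 202 32 ang -1.499
ruler 0.38 [288. 146.] 2037 c [ 472.2 -329.2] LxW 195 118 ang -0.224
0.6
```

```bash
cat > go.py <<'E'
# go.py x y z yaw  [x y z yaw ...]: waypoints (mm, rad) -> rows in tool axes, relative to the current pose
from h import *
import sys
def rel(P):
    s=ctrl.read_state()
    M=R.from_euler("xyz",s["tool_rot"])
    a=np.array(P,float).reshape(-1,4)
    for x,y,z,w in a:
        d=M.inv().apply(np.array([x,y,z])-s["eef_pos"])/1000
        rv=(M.inv()*R.from_euler("xyz",[np.pi,0,w])).as_rotvec()
        dist=np.linalg.norm(d); 
        print("[%.4f,%.4f,%.4f, %.3f,%.3f,%.3f]"%(*d,*rv),"dist %.0f rows>=%.1f turn rows %.1f"%(dist*1000,dist*1000/62.5,np.linalg.norm(rv)/.187))
    print("now",np.round(s["eef_pos"],1),np.round(s["tool_rot"],4),"w %.1f"%s["width"],"F",np.round(s["force"],1),"t %.2f"%s["clock"])
if __name__=="__main__": rel([float(v) for v in sys.argv[1:]])
E
python3 go.py 480 -150 300 0   480 200 300 0
```

```text
[-0.3571,-0.4088,-0.0687, -0.000,0.000,-1.252] dist 547 rows>=8.8 turn rows 6.7
[-0.6895,-0.5184,-0.0687, -0.000,0.000,-1.252] dist 865 rows>=13.8 turn rows 6.7
now [ 203.8 -617.2  231.3] [-3.1415  0.     -1.252 ] w 85.2 F [-0.9 -0.3  0.2] t 0.60
```

Request:
{"op": "move_arm", "data": {
  "moves": [
    [[-0.357, -0.409, -0.069, 0, 0, -1.252], [-0.357, -0.409, -0.069, 0, 0, -1.252], [-0.357, -0.409, -0.069, 0, 0, -1.252], [-0.357, -0.409, -0.069, 0, 0, -1.252], [-0.357, -0.409, -0.069, 0, 0, -1.252], [-0.357, -0.409, -0.069, 0, 0, -1.252], [-0.357, -0.409, -0.069, 0, 0, -1.252], [-0.357, -0.409, -0.069, 0, 0, -1.252], [-0.357, -0.409, -0.069, 0, 0, -1.252], [-0.357, -0.409, -0.069, 0, 0, -1.252], [-0.357, -0.409, -0.069, 0, 0, -1.252]]
  ]
}}

```text
clock: 1.98
eef_pos: [479.9, -150.7, 300.2]
tool_rot: [3.141, 0.001, -0.0]
force: [-0.0, -0.1, -0.4]
width: 85.4
```

```bash
python3 - <<'E'
from h import *
im,T,s=snap("wrist","w1")
E
python3 look.py wrist base tray knife0 sheet2 stapler; python3 go.py 480 200 300 0
```

```text
base 0.97 [311.  36.] 4990 c [ 4.677e+02 -2.000e-01] LxW 86 78 ang -1.473
tray 0.87 [319. 282.] 8751 c [ 475.2 -326.3] LxW 190 113 ang -0.250
knife0 0.88 [360. 184.] 1401 c [ 503.1 -180.9] LxW 167 24 ang 0.135
knife0 0.8 [147. 219.] 1440 c [ 236.6 -254.7] LxW 165 29 ang -1.441
sheet2 0.76 [466.  40.] 4898 c [636.8 -10.1] LxW 88 65 ang -1.479
sheet2 0.65 [435.  66.] 259 c [603.3 -17.8] LxW 78 3 ang -1.479
stapler 0.82 [478. 241.] 3221 c [ 675.5 -249.6] LxW 141 51 ang -1.558
2.325
[-0.0005,-0.3508,0.0002, 0.000,0.000,-0.002] dist 351 rows>=5.6 turn rows 0.0
now [ 479.9 -150.8  300.2] [ 3.1415e+00  2.0000e-04 -1.6000e-03] w 85.4 F [-0.5 -0.7 -0.2] t 2.33
```

View pics/w1.png

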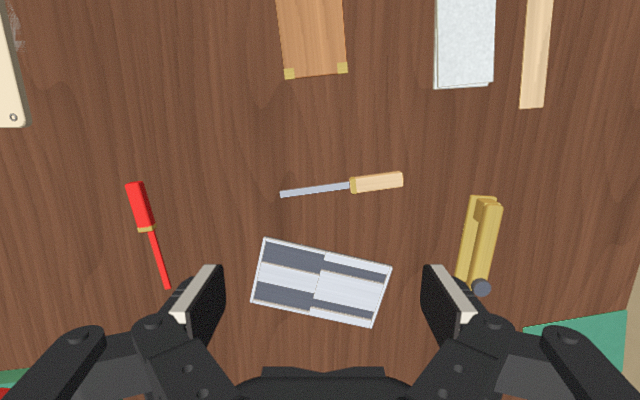

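Request:
{"op": "move_arm", "data": {
  "moves": [
    [[0, -0.351, 0, 0, 0, 0], [0, -0.351, 0, 0, 0, 0], [0, -0.351, 0, 0, 0, 0], [0, -0.351, 0, 0, 0, 0], [0, -0.351, 0, 0, 0, 0], [0, -0.351, 0, 0, 0, 0], [0, -0.351, 0, 0, 0, 0], [0, -0.351, 0, 0, 0, 0]]
  ]
}}

```text
clock: 3.32
eef_pos: [480.4, 199.8, 300.1]
tool_rot: [3.14, 0.0, -0.001]
force: [-0.2, -0.2, 0.2]
width: 85.5
```

```bash
python3 - <<'E'
from h import *
im,T,s=snap("wrist","w2")
E
python3 look.py wrist base knife0 sheet2 plate_a ruler
```

```text
knife0 0.86 [470. 159.] 1548 c [669.6 231.3] LxW 165 25 ang 1.563
sheet2 0.62 [420. 318.] 1003 c [619.7   0.9] LxW 114 33 ang -1.468
sheet2 0.46 [448. 272.] 74 c [652.6  64.6] LxW 15 4 ang -0.004
plate_a 0.91 [347. 142.] 3177 c [514.1 229.4] LxW 92 57 ang -0.289
plate_a 0.62 [229. 147.] 4438 c [360.8 223.6] LxW 130 57 ang 0.312
plate_a 0.58 [227.  50.] 3148 c [366.9 334.9] LxW 76 57 ang 0.141
ruler 0.73 [497. 268.] 1853 c [732.6  43.7] LxW 155 30 ang -1.488
3.675
```

View pics/w2.png

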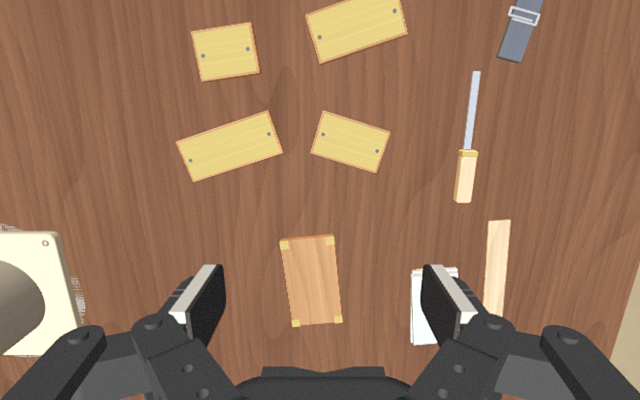

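```bash
cat > meas.py <<'E'
from h import *
def comps(bgr,lo,hi,amin=150):
    hsv=cv2.cvtColor(cv2.GaussianBlur(bgr,(3,3),0),cv2.COLOR_BGR2HSV)
    m=cv2.inRange(hsv,lo,hi); m=cv2.morphologyEx(m,cv2.MORPH_CLOSE,np.ones((5,5)))
    n,l,st,c=cv2.connectedComponentsWithStats(m)
    return [(l==i) for i in range(1,n) if st[i,4]>amin]
def tri(o1,v1,o2,v2):
    v1=v1/np.linalg.norm(v1);v2=v2/np.linalg.norm(v2)
    A=np.c_[v1,-v2];t=np.linalg.lstsq(A,o2-o1,rcond=None)[0]
    p,q=o1+v1*t[0],o2+v2*t[1];return (p+q)/2,np.linalg.norm(p-q)
E
python3 - <<'E'
from meas import *
w,Tw,s=snap("wrist");sc,Ts,_=snap("scene","scene1")
for n,p in dict(w=w,s=sc).items():
    T=Tw if n=="w" else Ts
    hsv=cv2.cvtColor(p["color"],cv2.COLOR_BGR2HSV)
    if n=="w":
        for q in [(229,147),(350,142),(310,280),(463,185),(311,237),(300,350-100),(200,100),(435,300),(497,260)]: print(q,hsv[q[1],q[0]])
    for m in comps(p["color"],(20,90,150),(32,255,255)):
        c,L,W,a=rect(p,T,m,14)
        ys,xs=np.where(m);print(n,"c",np.round(c,1),"%.0f %.0f %.3f"%(L,W,a),"px",xs.mean().round(),ys.mean().round())
E
```

```text
(229, 147) [ 24 108 237]
(350, 142) [ 23 106 238]
(310, 280) [ 15 107 221]
(463, 185) [ 19  56 255]
(311, 237) [ 15 145 207]
(300, 250) [ 15 108 227]
(200, 100) [ 11 122 149]
(435, 300) [20 30 51]
(497, 260) [ 19  55 255]
w c [519.3 365.7] 103 52 0.309 px 355.0 26.0
w c [365.  335.2] 66 50 0.134 px 225.0 52.0
w c [360.3 223.7] 121 50 0.313 px 229.0 147.0
w c [514.6 229.2] 84 50 -0.296 px 349.0 142.0
s c [-134.5 -569.3] 162 114 1.549 px 401.0 26.0
s c [ 879.6 -616.6] 96 59 1.504 px 114.0 132.0
s c [ 691.9 -256.5] 132 33 1.508 px 226.0 190.0
s c [359.2 222.4] 117 47 0.309 px 440.0 271.0
s c [513.2 227.9] 81 47 -0.291 px 389.0 305.0
s c [363.8 333.8] 62 47 0.122 px 471.0 310.0
s c [517.6 363.1] 100 48 0.316 px 426.0 359.0
```

```bash
python3 - <<'E'
from meas import *
w,Tw,s=snap("wrist");sc,Ts,_=snap("scene")
for n,p,T in (("w",w,Tw),("s",sc,Ts)):
    for m in comps(p["color"],(11,60,185),(32,200,255),400):
        c,L,W,a=rect(p,T,m,12)
        ys,xs=np.where(m);print(n,"c",np.round(c,1),"%.0f %.0f %.3f"%(L,W,a),"px",xs.mean().round(),ys.mean().round())
    hsv=cv2.cvtColor(p["color"],cv2.COLOR_BGR2HSV)
    m=cv2.inRange(hsv,(0,0,215),(180,20,255))
print(s["clock"])
im,T=sc,Ts
for q in [(358,230),(335,215),(293,245)]:
    hsv=cv2.cvtColor(sc["color"],cv2.COLOR_BGR2HSV);print(hsv[q[1],q[0]])
cv2.imwrite("pics/crop1.png",cv2.resize(sc["color"][190:300,230:400],None,fx=4,fy=4,interpolation=cv2.INTER_CUBIC))
E
```

```text
w c [519.2 366.1] 109 57 0.309 px 354.0 27.0
w c [364.7 335.7] 73 56 0.135 px 225.0 52.0
w c [360.2 223.7] 127 56 0.309 px 230.0 147.0
w c [514.8 229.3] 91 56 -0.298 px 349.0 142.0
w c [667.8 184.7] 71 24 1.559 px 465.0 172.0
w c [728.3  48.4] 153 32 -1.487 px 496.0 263.0
w c [464.1  28.7] 145 77 -1.468 px 311.0 280.0
w c [947.8 -65.7] 236 45 -1.293 px 630.0 338.0
s c [-487.7 -111.6] 766 284 0.604 px 567.0 69.0
s c [-137.2 -572.2] 162 114 -1.567 px 401.0 25.0
s c [ 858.2 -911.1] 346 111 -0.001 px 83.0 71.0
s c [ -97.9 -235.3] 274 180 -1.440 px 462.0 88.0
s c [ 865.2 -741.1] 333 156 0.008 px 91.0 106.0
s c [ 879.9 -618.8] 98 69 -1.354 px 115.0 133.0
s c [ 66.9 -50.3] 252 65 0.538 px 457.0 148.0
s c [ 990.  -432.3] 410 85 -1.570 px 96.0 199.0
s c [ 691.7 -256.3] 133 33 1.506 px 227.0 192.0
s c [463.6  27.9] 141 73 -1.466 px 358.0 231.0
s c [359.2 222.3] 124 54 0.308 px 440.0 271.0
s c [734.1  24.1] 198 30 -1.490 px 263.0 284.0
s c [989.7 -85.1] 182 85 1.569 px 141.0 305.0
s c [512.8 228.8] 87 55 -0.297 px 389.0 306.0
s c [363.1 333.8] 69 54 0.123 px 471.0 311.0
s c [517.4 363.3] 105 53 0.313 px 426.0 360.0
s c [990.1 107.2] 156 85 1.564 px 171.0 372.0
3.775
[ 12 124 203]
[ 12 129 150]
[ 80   3 241]
```

View pics/crop1.png

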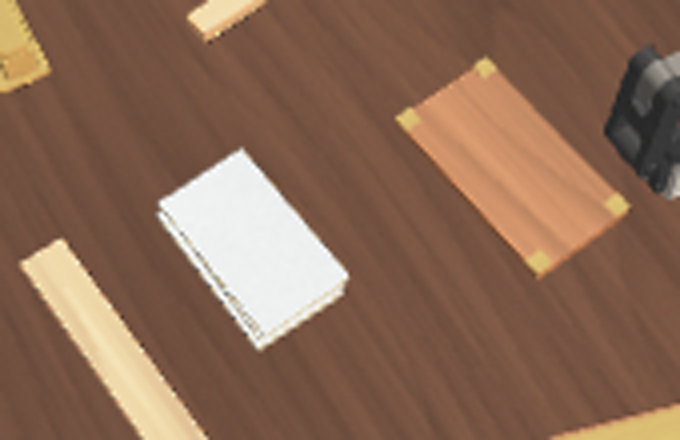

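```bash
python3 go.py 359.7 223 100 -1.262
```

```text
[-0.1207,-0.0222,0.2004, -0.000,-0.000,1.262] dist 235 rows>=3.8 turn rows 6.7
now [480.3 200.8 300.4] [-3.1416e+00 -1.0000e-04 -3.0000e-04] w 85.2 F [ 0.4 -0.6  0.9] t 3.88
```

Request:
{"op": "move_arm", "data": {
  "moves": [
    [[-0.12, -0.022, 0.2, 0, 0, 1.262], [-0.12, -0.022, 0.2, 0, 0, 1.262], [-0.12, -0.022, 0.2, 0, 0, 1.262], [-0.12, -0.022, 0.2, 0, 0, 1.262], [-0.12, -0.022, 0.2, 0, 0, 1.262], [-0.12, -0.022, 0.2, 0, 0, 1.262], [-0.12, -0.022, 0.2, 0, 0, 1.262], [-0.12, -0.022, 0.2, 0, 0, 1.262], [-0.12, -0.022, 0.2, 0, 0, 1.262]]
  ],
  "jaw": 0.8
}}

```text
clock: 5.0
eef_pos: [360.4, 223.1, 100.4]
tool_rot: [-3.141, 0.0, -1.26]
force: [-0.1, -0.6, -0.1]
width: 68.2
```

```bash
python3 - <<'E'
from h import *
im,T,s=snap("wrist","w3")
print(s)
# predicted tip inner edge px for various b
for b in (0,5,8,10,13):
    H=im["hand_eye"];P=[np.array([sx*s["width"]/2,yy,-b]) for sx in(-1,1) for yy in (-11,11)]
    c=(np.array(P)-H[:3,3]);print(b,np.round(proj(im,H,P)).tolist())
E
python3 go.py 359.7 223 20 -1.262
```

```text
{'clock': 5.0, 'qpos': array([-0.59116637,  0.55713854, -0.04159262,  2.24440333,  0.0656207 ,
        0.34081061, -1.94785087]), 'qd': array([ 6.42744559e-03, -6.11514480e-04, -8.03365894e-04,  3.32863342e-03,
       -4.05079456e-03, -7.24438149e-05, -4.61694302e-03]), 'tau': array([-1.65619631e-01, -4.09812713e+01,  2.75717564e-01, -7.71902293e+00,
       -3.60764338e-03, -2.66637158e-03, -2.01690254e-04]), 'eef_pos': array([360.38054379, 223.13005488, 100.37931869]), 'tool_rot': array([-3.14132236e+00,  1.59779624e-04, -1.25952652e+00]), 'force': array([-0.0792154 , -0.61659688, -0.0937424 ]), 'torque': array([-0.03719109, -0.00062781, -0.00687584]), 'width': 68.16552840386998}
0 [[252.0, 248.0], [255.0, 289.0], [398.0, 247.0], [395.0, 289.0]]
5 [[250.0, 252.0], [253.0, 295.0], [401.0, 252.0], [397.0, 295.0]]
8 [[249.0, 255.0], [252.0, 298.0], [402.0, 255.0], [399.0, 298.0]]
10 [[248.0, 257.0], [251.0, 301.0], [403.0, 257.0], [400.0, 301.0]]
13 [[246.0, 260.0], [250.0, 304.0], [405.0, 260.0], [401.0, 304.0]]
[-0.0002,0.0007,0.0804, -0.000,0.000,0.002] dist 80 rows>=1.3 turn rows 0.0
now [360.4 223.  100.4] [-3.1414e+00  2.0000e-04 -1.2601e+00] w 68.3 F [-0.  -0.3 -0.5] t 5.05
```

View pics/w3.png

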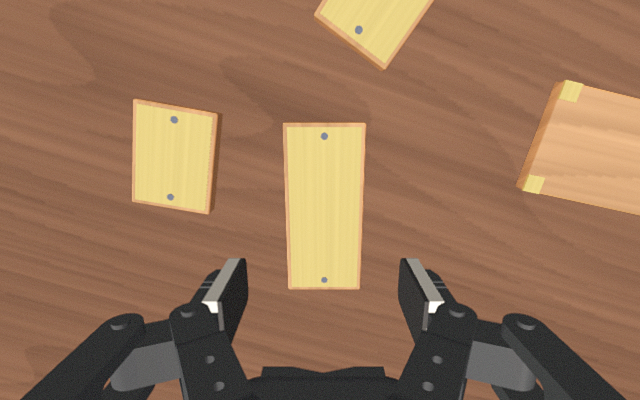

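Request:
{"op": "move_arm", "data": {
  "moves": [
    [[0, 0.0005, 0.05, 0, 0, 0.001], [0, 0.0005, 0.08, 0, 0, 0.001], [0, 0.0005, 0.096, 0, 0, 0.001], [0, 0.0005, 0.102, 0, 0, 0.001], [0, 0.0005, 0.104, 0, 0, 0.001], [0, 0.0005, 0.104, 0, 0, 0.001]]
  ]
}}

```text
clock: 5.8
eef_pos: [364.5, 224.3, 1.3]
tool_rot: [3.132, -0.002, -1.265]
force: [0.2, -0.1, -0.4]
width: 68.4
```

```bash
python3 - <<'E'
from h import *
im,T,s=snap("side","s4")
cv2.imwrite("pics/s4c.png",cv2.resize(im["color"][60:220,180:380],None,fx=4,fy=3.7))
im,T,s=snap("scene","s4b")
cv2.imwrite("pics/s4d.png",cv2.resize(im["color"][200:350,370:540],None,fx=4,fy=4,interpolation=cv2.INTER_CUBIC))
E
python3 go.py 359.7 223 20 -1.262
```

```text
[-0.0000,0.0053,-0.0182, 0.008,-0.002,-0.002] dist 19 rows>=0.3 turn rows 0.0
now [364.6 224.5   1.7] [ 3.1332e+00 -1.8000e-03 -1.2639e+00] w 68.5 F [ 0.9 -0.4  0.3] t 5.90
```

View pics/s4d.png

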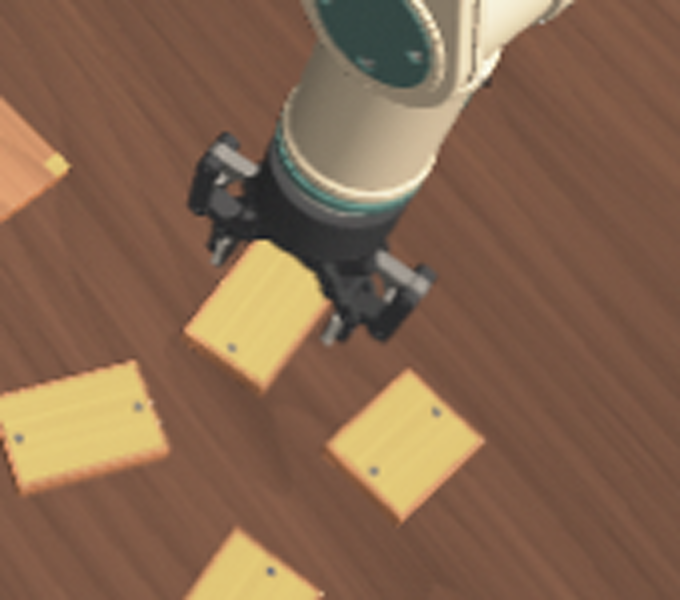

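```bash
python3 go.py 374 227.6 2 -1.262 374 227.6 -4 -1.262
```

```text
[-0.0001,-0.0099,-0.0003, 0.008,-0.002,-0.002] dist 10 rows>=0.2 turn rows 0.0
[-0.0001,-0.0099,0.0057, 0.008,-0.002,-0.002] dist 11 rows>=0.2 turn rows 0.0
now [364.6 224.5   1.7] [ 3.1332e+00 -1.8000e-03 -1.2639e+00] w 68.5 F [ 0.9 -0.4  0.3] t 5.90
```

Request:
{"op": "move_arm", "data": {
  "moves": [
    [[0, -0.01, 0, 0.008, -0.002, -0.002], [0, -0.01, 0.002, 0.008, -0.002, -0.002], [0, -0.01, 0.004, 0.008, -0.002, -0.002], [0, -0.01, 0.0057, 0.008, -0.002, -0.002], [0, -0.01, 0.0057, 0.008, -0.002, -0.002]]
  ]
}}

```text
clock: 6.52
eef_pos: [373.9, 227.5, -4.6]
tool_rot: [3.139, 0.0, -1.26]
force: [-0.3, -0.3, 0.3]
width: 68.0
```

Request:
{"op": "move_arm", "data": {
  "moves": [
    [[0, 0, 0, 0, 0, 0], [0, 0, 0, 0, 0, 0], [0, 0, 0, 0, 0, 0], [0, 0, 0, 0, 0, 0]]
  ],
  "jaw": 0.5
}}

```text
clock: 7.02
eef_pos: [374.1, 227.4, -3.7]
tool_rot: [3.14, -0.0, -1.259]
force: [-0.7, -1.3, 9.8]
width: 54.4
```

```bash
python3 go.py 374 227.6 60 -1.262; python3 - <<'E'
from h import *
im,T,s=snap("scene","s5")
cv2.imwrite("pics/s5d.png",cv2.resize(im["color"][200:350,370:540],None,fx=4,fy=4,interpolation=cv2.INTER_CUBIC))
E
```

```text
[-0.0002,0.0001,-0.0637, 0.002,-0.000,0.003] dist 64 rows>=1.0 turn rows 0.0
now [374.1 227.4  -3.7] [ 3.1397e+00 -1.0000e-04 -1.2593e+00] w 54.4 F [-0.7 -1.3  9.8] t 7.03
```

View pics/s5d.png

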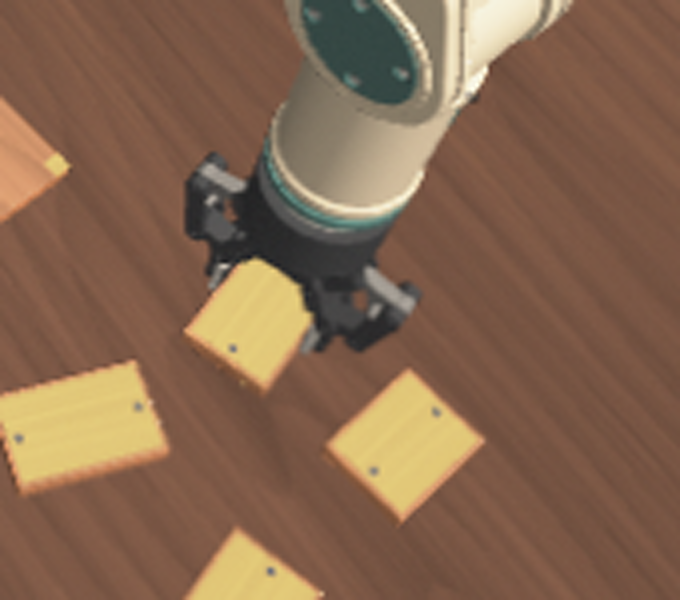

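```bash
python3 go.py 374 227.6 60 -1.262 462.2 43.2 70 0.104 
```

```text
[-0.0002,0.0001,-0.0637, 0.002,-0.000,0.003] dist 64 rows>=1.0 turn rows 0.0
[0.2023,-0.0273,-0.0738, 0.002,0.001,-1.363] dist 217 rows>=3.5 turn rows 7.3
now [374.1 227.4  -3.7] [ 3.1397e+00 -1.0000e-04 -1.2594e+00] w 54.6 F [-0.9 -1.1  9.7] t 7.08
```

Request:
{"op": "move_arm", "data": {
  "moves": [
    [[0, 0, -0.02, 0, 0, 0], [0, 0, -0.05, 0, 0, 0], [0.05, -0.007, -0.074, 0, 0, -0.17], [0.08, -0.011, -0.074, 0, 0, -0.35], [0.11, -0.015, -0.074, 0, 0, -0.53], [0.14, -0.019, -0.074, 0, 0, -0.71], [0.165, -0.022, -0.074, 0, 0, -0.89], [0.185, -0.025, -0.074, 0, 0, -1.07], [0.202, -0.027, -0.074, 0, 0, -1.25], [0.202, -0.027, -0.074, 0, 0, -1.363], [0.202, -0.027, -0.074, 0, 0, -1.363], [0.202, -0.027, -0.074, 0, 0, -1.363]]
  ]
}}

```text
clock: 8.57
eef_pos: [461.5, 43.6, 69.3]
tool_rot: [3.141, 0.003, 0.102]
force: [0.5, 0.7, -2.9]
width: 54.4
```

```bash
python3 go.py 462.2 43.2 10 0.104; python3 - <<'E'
from h import *
im,T,s=snap("scene","s6")
cv2.imwrite("pics/s6d.png",cv2.resize(im["color"][150:300,280:450],None,fx=4,fy=4,interpolation=cv2.INTER_CUBIC))
im,T,s=snap("wrist","w6")
E
```

```text
[0.0009,0.0005,0.0593, 0.000,0.003,-0.002] dist 59 rows>=0.9 turn rows 0.0
now [461.5  43.6  69.3] [3.1414e+00 3.1000e-03 1.0180e-01] w 54.4 F [ 0.5  0.7 -2.9] t 8.57
```

View pics/s6d.png

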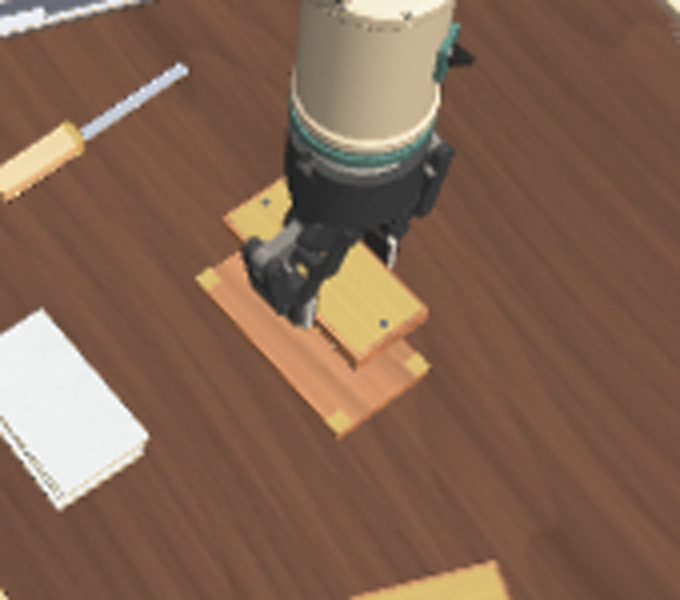

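View pics/w6.png

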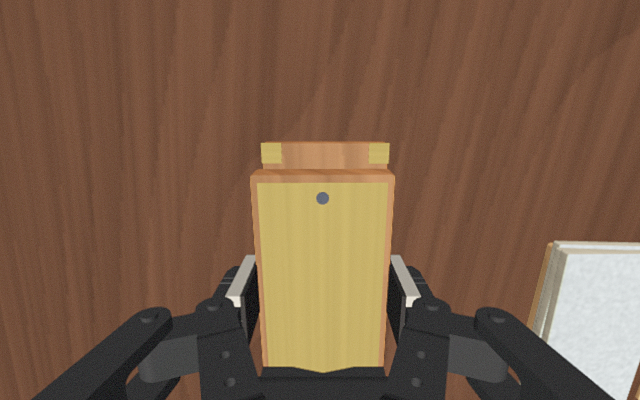

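Request:
{"op": "move_arm", "data": {
  "moves": [
    [[0.0005, 0.0005, 0.03, 0, 0, 0], [0.0005, 0.0005, 0.05, 0, 0, 0], [0.0005, 0.0005, 0.0575, 0, 0, 0], [0.0005, 0.0005, 0.06, 0, 0, 0], [0.0005, 0.0005, 0.06, 0, 0, 0]]
  ]
}}

```text
clock: 9.3
eef_pos: [462.5, 43.3, 9.9]
tool_rot: [3.142, 0.002, 0.103]
force: [0.8, 0.4, -2.5]
width: 54.4
```

Request:
{"op": "move_arm", "data": {
  "moves": [
    [[0, 0, 0.001, 0, 0, 0], [0, 0, 0.002, 0, 0, 0], [0, 0, 0.002, 0, 0, 0]]
  ]
}}

```text
clock: 9.68
eef_pos: [462.6, 43.1, 8.4]
tool_rot: [3.141, 0.001, 0.103]
force: [-0.7, -0.5, 5.3]
width: 54.6
```

Contact with the base. Release and lift, then go to view the sheets.

Request:
{"op": "move_arm", "data": {
  "moves": [
    [[0, 0, 0, 0, 0, 0], [0, 0, 0, 0, 0, 0], [0, 0, 0, 0, 0, 0], [0, 0, -0.06, 0, 0, 0], [0, 0, -0.12, 0, 0, 0], [0, 0, -0.18, 0, 0, 0], [0.05, 0.02, -0.21, 0, 0, 0], [0.08, 0.02, -0.21, 0, 0, 0], [0.08, 0.02, -0.21, 0, 0, 0]]
  ],
  "jaw": 0.8
}}

```text
clock: 10.8
eef_pos: [546.0, 31.5, 217.3]
tool_rot: [-3.141, 0.001, 0.101]
force: [-0.8, 0.6, -0.3]
width: 68.6
```

```bash
python3 - <<'E'
from meas import *
im,T,s=snap("wrist","w7")
print(s["eef_pos"],s["force"])
for m in comps(im["color"],(20,90,150),(32,255,255)):
        c,L,W,a=rect(im,T,m,26);print(np.round(c,1),"%.0f %.0f %.3f"%(L,W,a))
sc,Ts,_=snap("scene")
for n,p,t in (("w",im,T),("s",sc,Ts)):
  for z in (41,):
    for m in comps(p["color"],(0,0,215),(180,14,255),600):
        c,L,W,a=rect(p,t,m,z);ys,xs=np.where(m);print(n,z,np.round(c,1),"%.0f %.0f %.3f"%(L,W,a),xs.mean().round(),ys.mean().round())
E
python3 look.py wrist sheet2 base
```

```text
[545.9955997   31.5415667  217.32747602] [-0.77305419  0.62406445 -0.27564597]
[467.2  31.1] 134 74 -1.469
w 41 [634.2   2.6] 112 64 -1.469 407.0 217.0
s 41 [ 242.8 -668.9] 160 107 -1.472 291.0 40.0
s 41 [ 485.8 -316.9] 168 71 -0.250 277.0 141.0
s 41 [637.6   3.2] 110 66 -1.476 292.0 251.0
sheet2 0.84 [413. 214.] 6129 c [635.4   1.9] LxW 111 63 ang -1.469
sheet2 0.65 [403. 169.] 52 c [615.6  56.8] LxW 26 1 ang 0.105
sheet2 0.28 [306. 338.] 1380 c [ 519.3 -152.9] LxW 122 27 ang 0.138
base 0.68 [277. 168.] 2603 c [464.4  27.5] LxW 141 78 ang -1.469
11.05
```

View pics/w7.png

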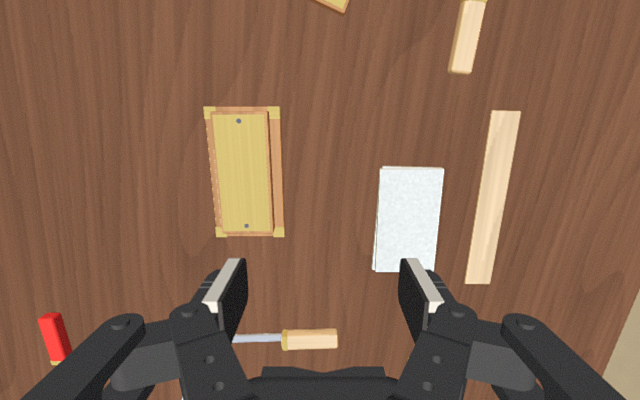

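```bash
python3 go.py 635.2 2.5 70 0.1 635.2 2.5 31 .1
```

```text
[0.0890,0.0385,0.1466, 0.001,0.004,0.005] dist 176 rows>=2.8 turn rows 0.0
[0.0892,0.0384,0.1856, 0.001,0.004,0.005] dist 209 rows>=3.4 turn rows 0.0
now [543.2  31.6 216.9] [3.1409 0.0039 0.1045] w 68.4 F [ 0.3 -0.3 -0. ] t 11.05
```

Request:
{"op": "move_arm", "data": {
  "moves": [
    [[0.05, 0.02, 0.06, 0, 0, 0], [0.089, 0.038, 0.11, 0, 0, 0], [0.089, 0.038, 0.147, 0, 0, 0], [0.089, 0.038, 0.147, 0, 0, 0], [0.089, 0.038, 0.147, 0, 0, 0]]
  ],
  "jaw": 0.85
}}

```text
clock: 11.68
eef_pos: [636.4, 4.2, 71.9]
tool_rot: [-3.14, 0.001, 0.105]
force: [-0.4, 0.7, 0.6]
width: 72.5
```

```bash
python3 - <<'E'
from h import *
im,T,s=snap("wrist","w8")
E
python3 look.py wrist sheet2;python3 go.py 635.2 2.5 31 .1
```

```text
sheet2 0.96 [318. 234.] 19703 c [635.9   1.9] LxW 110 62 ang -1.468
sheet2 0.83 [380. 155.] 258 c [664.   37.3] LxW 16 2 ang -1.417
sheet2 0.54 [269. 321.] 4 c [609.6 -50. ] LxW 1 1 ang -1.515
11.825
[-0.0023,0.0009,0.0419, 0.000,-0.001,0.004] dist 42 rows>=0.7 turn rows 0.0
now [637.3   3.6  72.9] [ 3.1414e+00 -1.2000e-03  1.0420e-01] w 72.5 F [-0.8  0.4  0.6] t 11.82
```

View pics/w8.png

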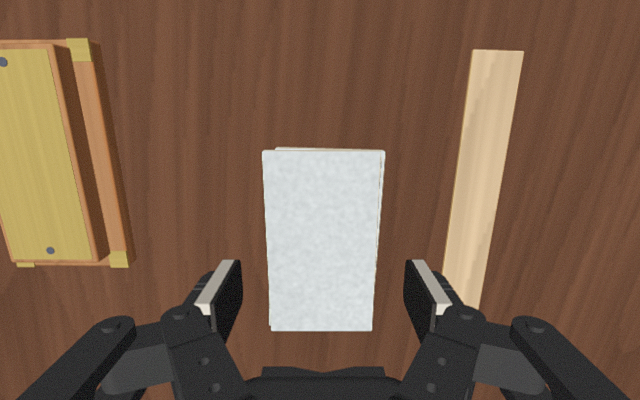

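Request:
{"op": "move_arm", "data": {
  "moves": [
    [[-0.0015, 0.0015, 0.025, 0, 0, 0.004], [-0.0015, 0.0015, 0.038, 0, 0, 0.004], [-0.0015, 0.0015, 0.0415, 0, 0, 0.004], [-0.0015, 0.0015, 0.0415, 0, 0, 0.004]]
  ],
  "jaw": 0.8
}}

```text
clock: 12.32
eef_pos: [634.9, 1.4, 28.2]
tool_rot: [-3.141, 0.003, 0.099]
force: [-0.4, 0.9, -0.0]
width: 68.3
```

```bash
python3 go.py 635.9 1.9 31 .1
```

```text
[0.0011,-0.0004,-0.0028, -0.000,0.003,-0.001] dist 3 rows>=0.0 turn rows 0.0
now [634.9   1.4  28.2] [-3.1413e+00  3.0000e-03  9.9400e-02] w 68.3 F [-0.4  0.9 -0. ] t 12.32
```

Request:
{"op": "move_arm", "data": {
  "moves": [
    [[0.001, 0, -0.0025, 0, 0, 0], [0.001, 0, -0.0025, 0, 0, 0]]
  ]
}}

```text
clock: 12.58
eef_pos: [636.6, 1.5, 31.8]
tool_rot: [3.142, 0.001, 0.099]
force: [-0.7, -0.4, 0.3]
width: 68.6
```

Request:
{"op": "move_arm", "data": {
  "moves": [
    [[0, 0, 0, 0, 0, 0], [0, 0, 0, 0, 0, 0], [0, 0, 0, 0, 0, 0], [0, 0, 0, 0, 0, 0]]
  ],
  "jaw": 0.6
}}

```text
clock: 13.08
eef_pos: [636.6, 1.4, 32.4]
tool_rot: [3.141, 0.001, 0.099]
force: [-0.3, -0.8, 6.2]
width: 59.6
```

Request:
{"op": "move_arm", "data": {
  "moves": [
    [[0, 0, -0.01, 0, 0, 0], [0, 0, -0.035, 0, 0, 0], [0, 0, -0.05, 0, 0, 0], [0, 0, -0.05, 0, 0, 0]]
  ]
}}

```text
clock: 13.58
eef_pos: [637.4, 1.6, 83.3]
tool_rot: [3.141, -0.001, 0.099]
force: [-0.3, -0.4, -0.7]
width: 59.2
```

```bash
python3 - <<'E'
from h import *
im,T,s=snap("wrist","w9")
im,T,s=snap("scene","s9")
cv2.imwrite("pics/s9d.png",cv2.resize(im["color"][150:300,220:390],None,fx=4,fy=4,interpolation=cv2.INTER_CUBIC))
E
python3 go.py 463.8 28.3 90 .104
```

```text
[-0.1687,-0.0442,-0.0084, 0.001,0.003,-0.005] dist 175 rows>=2.8 turn rows 0.0
now [636.    1.   81.2] [3.1409e+00 2.5000e-03 9.9000e-02] w 59.1 F [-0.1  0.3 -0.8] t 13.68
```

View pics/w9.png

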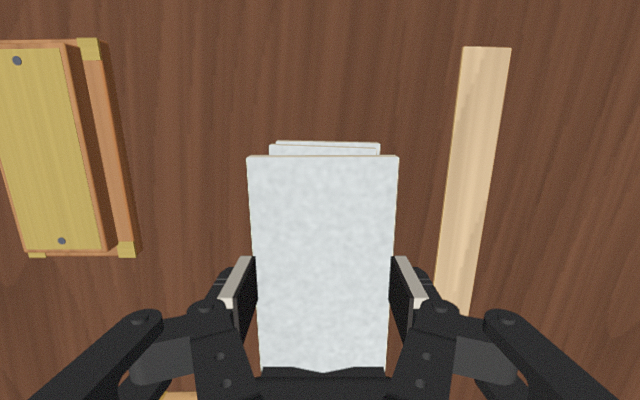

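View pics/s9d.png

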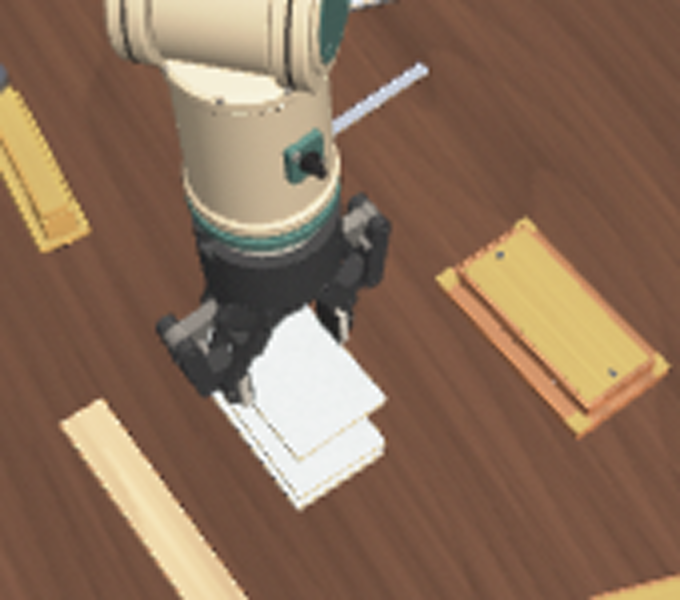

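Request:
{"op": "move_arm", "data": {
  "moves": [
    [[-0.06, -0.016, -0.008, 0, 0, 0], [-0.12, -0.031, -0.008, 0, 0, -0.005], [-0.169, -0.044, -0.008, 0, 0, -0.005], [-0.169, -0.044, -0.008, 0, 0, -0.005], [-0.169, -0.044, 0.02, 0, 0, -0.005], [-0.169, -0.044, 0.045, 0, 0, -0.005], [-0.169, -0.044, 0.053, 0, 0, -0.005], [-0.169, -0.044, 0.053, 0, 0, -0.005]]
  ]
}}

```text
clock: 14.68
eef_pos: [463.8, 28.5, 28.1]
tool_rot: [-3.141, 0.003, 0.104]
force: [-0.4, -0.8, 0.1]
width: 59.1
```

```bash
python3 go.py 463.8 28.3 24 .104; python3 - <<'E'
from h import *
im,T,s=snap("wrist","w10")
E
python3 go.py 463.8 28.3 24 .104
```

```text
[0.0000,0.0002,0.0041, -0.000,0.003,0.000] dist 4 rows>=0.1 turn rows 0.0
now [463.8  28.5  28.1] [-3.1414e+00  3.1000e-03  1.0410e-01] w 59.1 F [-0.4 -0.8  0.1] t 14.68
[-0.0002,0.0003,0.0046, -0.000,0.002,0.000] dist 5 rows>=0.1 turn rows 0.0
now [464.   28.6  28.6] [-3.1413e+00  2.2000e-03  1.0420e-01] w 59.3 F [ 0.6  0.2 -0.9] t 14.72
```

View pics/w10.png

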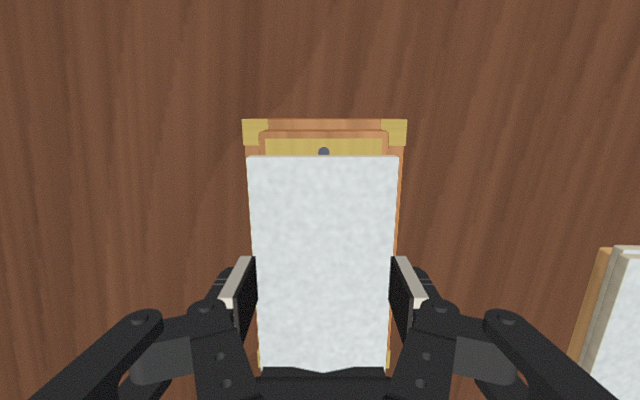

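Request:
{"op": "move_arm", "data": {
  "moves": [
    [[0, 0, 0.003, 0, 0, 0], [0, 0, 0.0045, 0, 0, 0], [0, 0, 0.0045, 0, 0, 0]]
  ]
}}

```text
clock: 15.1
eef_pos: [463.9, 28.2, 24.4]
tool_rot: [3.141, 0.002, 0.104]
force: [0.2, 0.0, 2.7]
width: 59.1
```

```bash
python3 go.py 463.8 28.3 80 .104 519 364.5 80 -1.26
```

```text
[-0.0002,-0.0001,-0.0556, 0.001,0.002,0.000] dist 56 rows>=0.9 turn rows 0.0
[0.0897,-0.3287,-0.0559, 0.002,0.001,1.364] dist 345 rows>=5.5 turn rows 7.3
now [463.9  28.2  24.4] [3.1411e+00 1.6000e-03 1.0420e-01] w 59.1 F [0.2 0.  2.7] t 15.10
```

Request:
{"op": "move_arm", "data": {
  "moves": [
    [[0, 0, 0, 0, 0, 0], [0, 0, 0, 0, 0, 0], [0, 0, 0, 0, 0, 0], [0, 0, -0.05, 0, 0, 0], [0, -0.02, -0.1, 0, 0, 0], [0.0897, -0.329, -0.1, 0, 0, 1.364], [0.0897, -0.329, -0.1, 0, 0, 1.364], [0.0897, -0.329, -0.1, 0, 0, 1.364], [0.0897, -0.329, -0.1, 0, 0, 1.364], [0.0897, -0.329, -0.1, 0, 0, 1.364], [0.0897, -0.329, -0.1, 0, 0, 1.364], [0.0897, -0.329, -0.1, 0, 0, 1.364], [0.0897, -0.329, -0.1, 0, 0, 1.364], [0.0897, -0.329, -0.1, 0, 0, 1.364]]
  ],
  "jaw": 0.8
}}

```text
clock: 16.85
eef_pos: [518.4, 364.9, 123.5]
tool_rot: [3.139, -0.0, -1.259]
force: [0.1, -0.7, 0.2]
width: 68.3
```

```bash
python3 - <<'E'
from meas import *
im,T,s=snap("wrist","w11")
for m in comps(im["color"],(20,90,150),(32,255,255),800):
    c,L,W,a=rect(im,T,m,14);print(np.round(c,1),"%.0f %.0f %.3f"%(L,W,a))
im,T,s=snap("scene","s11")
cv2.imwrite("pics/s11d.png",cv2.resize(im["color"][150:300,220:390],None,fx=4,fy=4,interpolation=cv2.INTER_CUBIC))
E
python3 go.py 519 364.5 80 -1.26 519 364.5 -1 -1.26
```

```text
[519.1 364.6] 102 50 0.310
[514.2 228.5] 85 51 -0.295
[377.3 336.5] 50 40 -1.437
[0.0004,-0.0005,0.0436, 0.003,0.000,0.001] dist 44 rows>=0.7 turn rows 0.0
[0.0005,-0.0007,0.1246, 0.003,0.000,0.001] dist 125 rows>=2.0 turn rows 0.0
now [518.5 364.8 123.6] [ 3.1387e+00  3.0000e-04 -1.2586e+00] w 68.3 F [0.3 0.3 0.2] t 16.95
```

View pics/s11d.png

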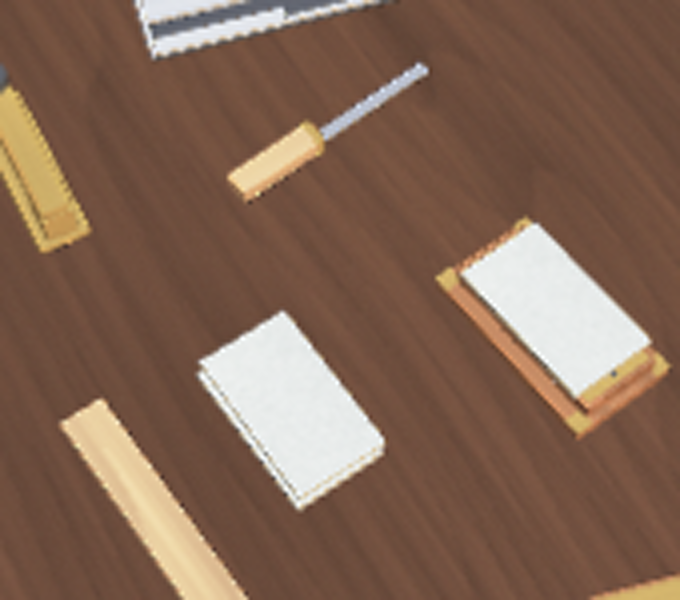

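View pics/w11.png

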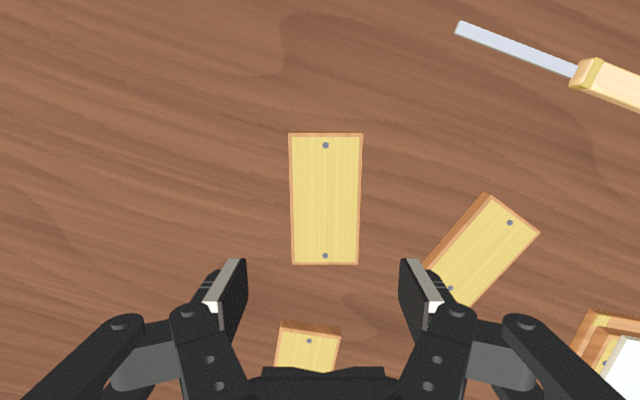

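Request:
{"op": "move_arm", "data": {
  "moves": [
    [[0.0005, -0.0005, 0.06, 0, 0, 0], [0.0005, -0.0005, 0.105, 0, 0, 0], [0.0005, -0.0005, 0.12, 0, 0, 0], [0.0005, -0.0005, 0.1246, 0, 0, 0], [0.0005, -0.0005, 0.1246, 0, 0, 0]]
  ]
}}

```text
clock: 17.58
eef_pos: [519.8, 365.4, 0.5]
tool_rot: [3.141, 0.001, -1.26]
force: [0.5, 0.5, -0.2]
width: 68.7
```

Request:
{"op": "move_arm", "data": {
  "moves": [
    [[0, 0, 0, 0, 0, 0], [0, 0, 0, 0, 0, 0], [0, 0, 0, 0, 0, 0], [0, 0, 0, 0, 0, 0]]
  ],
  "jaw": 0.5
}}

```text
clock: 18.08
eef_pos: [520.2, 365.5, 1.4]
tool_rot: [-3.141, 0.001, -1.26]
force: [-0.4, -0.7, 6.8]
width: 54.5
```

```bash
python3 go.py 519 364.5 100 -1.26 463.8 28.3 100 .104
```

```text
[0.0004,0.0013,-0.0986, -0.001,0.001,0.000] dist 99 rows>=1.6 turn rows 0.0
[0.3036,0.1567,-0.0991, -0.001,0.001,-1.364] dist 356 rows>=5.7 turn rows 7.3
now [520.2 365.5   1.4] [-3.1408e+00  1.3000e-03 -1.2599e+00] w 54.5 F [-0.4 -0.7  6.8] t 18.07
```

Request:
{"op": "move_arm", "data": {
  "moves": [
    [[0, 0, -0.02, 0, 0, 0], [0, 0, -0.06, 0, 0, 0], [0.03, 0.016, -0.1, 0, 0, -0.15], [0.304, 0.157, -0.1, 0, 0, -1.364], [0.304, 0.157, -0.1, 0, 0, -1.364], [0.304, 0.157, -0.1, 0, 0, -1.364], [0.304, 0.157, -0.1, 0, 0, -1.364], [0.304, 0.157, -0.1, 0, 0, -1.364], [0.304, 0.157, -0.1, 0, 0, -1.364], [0.304, 0.157, -0.1, 0, 0, -1.364], [0.304, 0.157, -0.1, 0, 0, -1.364], [0.304, 0.157, -0.1, 0, 0, -1.364]]
  ]
}}

```text
clock: 19.58
eef_pos: [463.1, 27.1, 100.0]
tool_rot: [3.141, 0.002, 0.103]
force: [-0.0, -0.1, -1.8]
width: 54.0
```

```bash
python3 - <<'E'
from meas import *
im,T,s=snap("wrist","w12")
im,T,s=snap("scene","s12")
cv2.imwrite("pics/s12d.png",cv2.resize(im["color"][150:300,280:450],None,fx=4,fy=4,interpolation=cv2.INTER_CUBIC))
E
python3 go.py 463.8 28.3 37 .104
```

```text
[0.0010,-0.0010,0.0627, 0.001,0.002,-0.000] dist 63 rows>=1.0 turn rows 0.0
now [463.   27.2  99.7] [3.1408e+00 2.0000e-03 1.0380e-01] w 54.4 F [ 0.6  0.4 -2. ] t 19.68
```

View pics/w12.png

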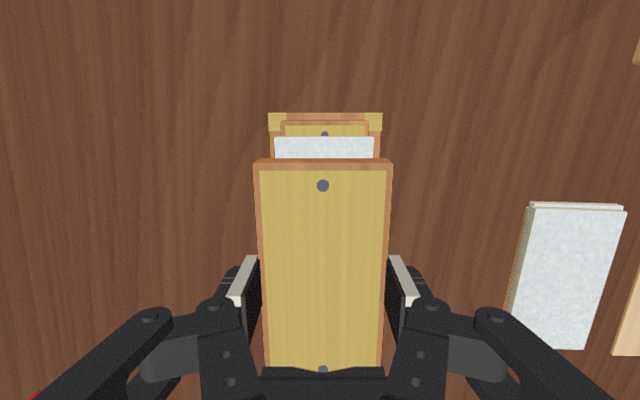

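Request:
{"op": "move_arm", "data": {
  "moves": [
    [[0.0005, -0.001, 0.03, 0, 0, 0], [0.0005, -0.001, 0.053, 0, 0, 0], [0.0005, -0.001, 0.061, 0, 0, 0], [0.0005, -0.001, 0.063, 0, 0, 0], [0.0005, -0.001, 0.0645, 0, 0, 0], [0.0005, -0.001, 0.0645, 0, 0, 0]]
  ]
}}

```text
clock: 20.42
eef_pos: [463.5, 28.1, 35.4]
tool_rot: [3.141, 0.002, 0.104]
force: [-0.4, 0.7, -2.4]
width: 54.0
```

Request:
{"op": "move_arm", "data": {
  "moves": [
    [[0, 0, 0.001, 0, 0, 0], [0, 0, 0.002, 0, 0, 0], [0, 0, 0.002, 0, 0, 0]]
  ]
}}

```text
clock: 20.8
eef_pos: [463.4, 28.1, 34.3]
tool_rot: [3.14, 0.001, 0.104]
force: [-1.5, -0.8, 13.5]
width: 54.0
```

```bash
python3 go.py 636 2 120 .1
```

```text
[0.1689,0.0440,-0.0858, 0.001,0.001,0.004] dist 194 rows>=3.1 turn rows 0.0
now [463.4  28.1  34.3] [3.1401e+00 1.0000e-03 1.0420e-01] w 54.0 F [-1.5 -0.8 13.5] t 20.80
```

Request:
{"op": "move_arm", "data": {
  "moves": [
    [[0, 0, 0, 0, 0, 0], [0, 0, 0, 0, 0, 0], [0, 0, 0, 0, 0, 0], [0, 0, -0.05, 0, 0, 0], [0.02, 0, -0.1, 0, 0, 0], [0.169, 0.044, -0.086, 0, 0, 0.004], [0.169, 0.044, -0.086, 0, 0, 0.004], [0.169, 0.044, -0.086, 0, 0, 0.004], [0.169, 0.044, -0.086, 0, 0, 0.004], [0.169, 0.044, -0.086, 0, 0, 0.004]]
  ],
  "jaw": 0.8
}}

```text
clock: 22.05
eef_pos: [634.7, 2.6, 118.1]
tool_rot: [-3.141, 0.004, 0.101]
force: [-0.1, -0.1, 0.2]
width: 68.3
```

```bash
sed -i 's/sheet2=41/sheet2=41,sheet1=34,sheet0=27/' look.py; python3 - <<'E'
from meas import *
im,T,s=snap("wrist","w13")
im,T,s=snap("scene","s13")
cv2.imwrite("pics/s13d.png",cv2.resize(im["color"][150:300,240:410],None,fx=4,fy=4,interpolation=cv2.INTER_CUBIC))
E
python3 look.py wrist sheet1; python3 go.py 636 2 24 .104
```

```text
sheet1 0.92 [325. 211.] 12632 c [635.9  -0.8] LxW 111 63 ang -1.506
sheet1 0.91 [373. 171.] 888 c [660.1  17.4] LxW 121 52 ang -0.998
sheet1 0.91 [122. 147.] 1673 c [494.5  32.4] LxW 109 11 ang -1.424
22.25
[0.0010,0.0002,0.0947, 0.001,0.003,-0.003] dist 95 rows>=1.5 turn rows 0.0
now [635.2   2.2 118.7] [3.141e+00 2.800e-03 1.014e-01] w 67.9 F [-0.4 -0.4  0.5] t 22.25
```

View pics/w13.png

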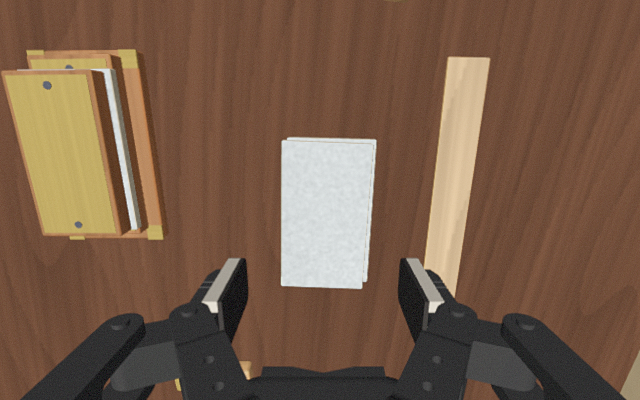

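View pics/s13d.png

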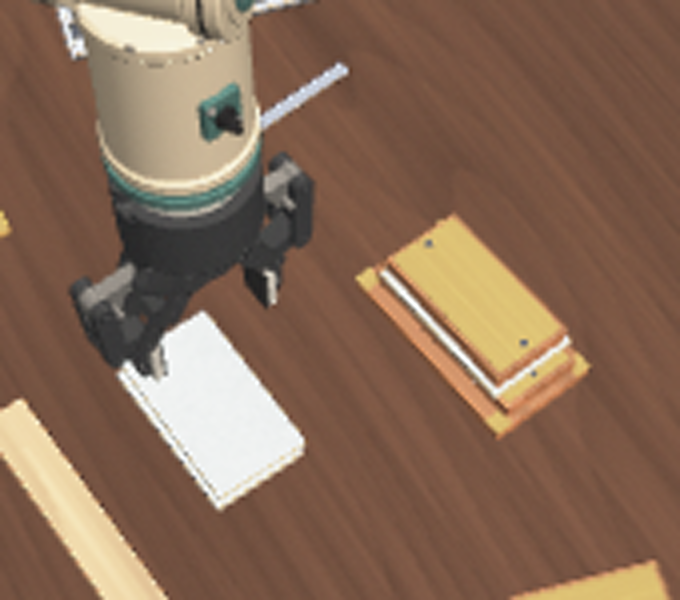

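Request:
{"op": "move_arm", "data": {
  "moves": [
    [[0.0005, 0.003, 0.05, 0, 0, 0.036], [0.0005, 0.003, 0.078, 0, 0, 0.036], [0.0005, 0.003, 0.09, 0, 0, 0.036], [0.0005, 0.003, 0.0935, 0, 0, 0.036], [0.0005, 0.003, 0.0935, 0, 0, 0.036]]
  ]
}}

```text
clock: 22.88
eef_pos: [637.1, -0.6, 26.0]
tool_rot: [3.142, 0.001, 0.064]
force: [-0.2, -0.2, 0.2]
width: 68.4
```

```bash
python3 go.py 636 -0.8 25 .065
```

```text
[-0.0011,0.0001,0.0010, 0.000,0.001,-0.001] dist 1 rows>=0.0 turn rows 0.0
now [ 6.371e+02 -6.000e-01  2.600e+01] [3.1416e+00 1.0000e-03 6.4400e-02] w 68.4 F [-0.2 -0.2  0.2] t 22.88
```

Request:
{"op": "move_arm", "data": {
  "moves": [
    [[-0.001, 0, 0.0007, 0, 0, 0], [-0.001, 0, 0.0007, 0, 0, 0], [-0.001, 0, 0.0007, 0, 0, 0], [-0.001, 0, 0.0007, 0, 0, 0]]
  ],
  "jaw": 0.6
}}

```text
clock: 23.38
eef_pos: [637.0, -0.7, 26.9]
tool_rot: [3.141, -0.001, 0.064]
force: [-1.9, 0.2, 7.7]
width: 59.1
```

Request:
{"op": "move_arm", "data": {
  "moves": [
    [[0, 0, -0.01, 0, 0, 0], [0, 0, -0.035, 0, 0, 0], [0, 0, -0.07, 0, 0, 0], [0, 0, -0.07, 0, 0, 0]]
  ]
}}

```text
clock: 23.88
eef_pos: [638.1, 0.0, 98.9]
tool_rot: [-3.141, -0.004, 0.064]
force: [-0.0, -0.6, 0.1]
width: 58.5
```

```bash
python3 - <<'E'
from h import *
im,T,s=snap("wrist","w14")
im,T,s=snap("scene","s14")
cv2.imwrite("pics/s14d.png",cv2.resize(im["color"][150:300,220:390],None,fx=4,fy=4,interpolation=cv2.INTER_CUBIC))
E
python3 go.py 463.8 28.3 90 .104 463.8 28.3 48 .104
```

```text
[-0.1700,-0.0405,0.0057, 0.001,0.001,-0.040] dist 175 rows>=2.8 turn rows 0.2
[-0.1699,-0.0405,0.0477, 0.001,0.001,-0.040] dist 181 rows>=2.9 turn rows 0.2
now [636.   -1.2  95.5] [3.1408e+00 1.1000e-03 6.4100e-02] w 58.7 F [ 0.4 -0.1 -0.2] t 23.98
```

View pics/s14d.png

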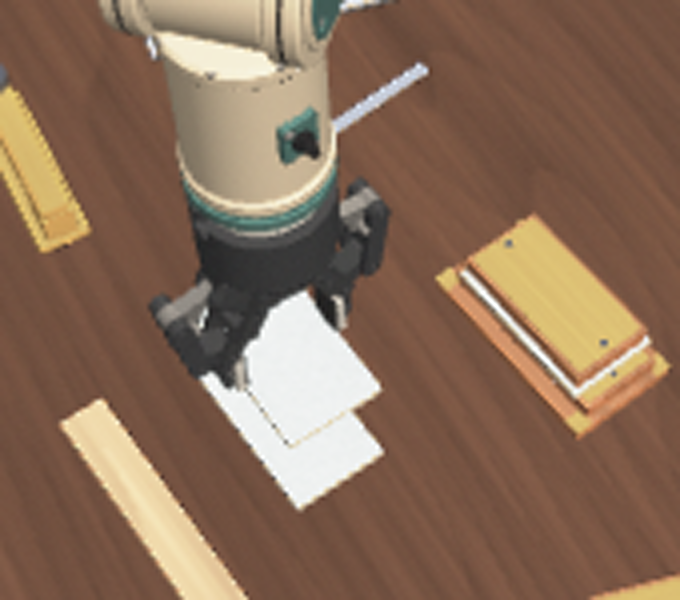

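View pics/w14.png

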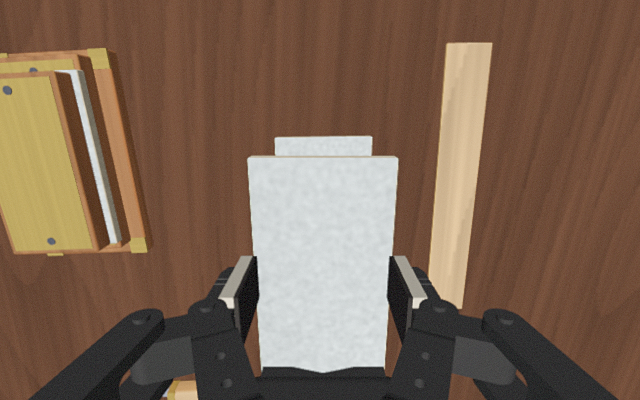

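Request:
{"op": "move_arm", "data": {
  "moves": [
    [[-0.06, -0.014, 0.006, 0, 0, -0.01], [-0.12, -0.029, 0.006, 0, 0, -0.03], [-0.17, -0.0405, 0.006, 0, 0, -0.04], [-0.17, -0.0405, 0.006, 0, 0, -0.04], [-0.17, -0.0405, 0.025, 0, 0, -0.04], [-0.17, -0.0405, 0.042, 0, 0, -0.04], [-0.17, -0.0405, 0.047, 0, 0, -0.04], [-0.17, -0.0405, 0.047, 0, 0, -0.04]]
  ]
}}

```text
clock: 24.98
eef_pos: [463.9, 28.5, 47.6]
tool_rot: [3.141, 0.003, 0.104]
force: [-0.2, -0.3, 0.7]
width: 58.6
```

```bash
python3 - <<'E'
from h import *
im,T,s=snap("wrist","w15")
E
python3 go.py 463.8 28.3 46 .104
```

```text
[-0.0001,0.0002,0.0017, -0.000,0.002,-0.000] dist 2 rows>=0.0 turn rows 0.0
now [463.9  28.6  47.7] [-3.1415e+00  2.2000e-03  1.0380e-01] w 58.6 F [-0.6  0.1 -0.7] t 25.02
```

View pics/w15.png

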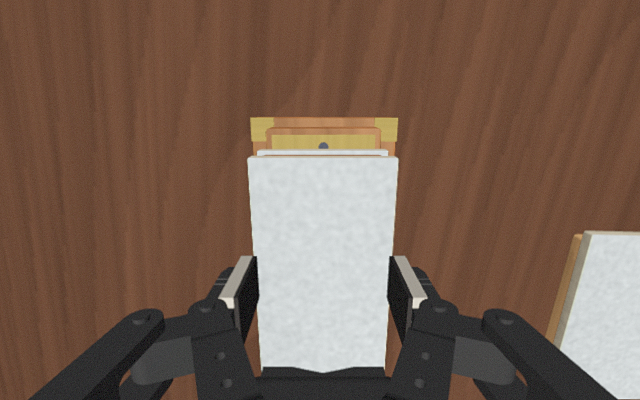

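Request:
{"op": "move_arm", "data": {
  "moves": [
    [[0, 0, 0.001, 0, 0, 0], [0, 0, 0.0022, 0, 0, 0], [0, 0, 0.0022, 0, 0, 0]]
  ]
}}

```text
clock: 25.4
eef_pos: [463.9, 28.5, 46.8]
tool_rot: [3.14, 0.001, 0.104]
force: [-1.8, -1.7, 14.3]
width: 58.5
```

```bash
python3 go.py 463.8 28.3 150 .104 514.2 228.5 130 1.276
```

```text
[-0.0002,0.0003,-0.1032, 0.001,0.001,0.000] dist 103 rows>=1.7 turn rows 0.0
[0.0708,-0.1936,-0.0835, 0.001,0.001,-1.172] dist 222 rows>=3.6 turn rows 6.3
now [463.9  28.5  46.8] [3.1404e+00 7.0000e-04 1.0420e-01] w 58.5 F [-1.8 -1.7 14.3] t 25.40
```

Request:
{"op": "move_arm", "data": {
  "moves": [
    [[0, 0, 0, 0, 0, 0], [0, 0, 0, 0, 0, 0], [0, 0, 0, 0, 0, 0], [0, 0, -0.05, 0, 0, 0], [0.01, -0.02, -0.08, 0, 0, 0], [0.0708, -0.194, -0.083, 0, 0, -1.172], [0.0708, -0.194, -0.083, 0, 0, -1.172], [0.0708, -0.194, -0.083, 0, 0, -1.172], [0.0708, -0.194, -0.083, 0, 0, -1.172], [0.0708, -0.194, -0.083, 0, 0, -1.172], [0.0708, -0.194, -0.083, 0, 0, -1.172], [0.0708, -0.194, -0.083, 0, 0, -1.172], [0.0708, -0.194, -0.083, 0, 0, -1.172]]
  ],
  "jaw": 0.8
}}

```text
clock: 27.02
eef_pos: [513.6, 228.7, 127.9]
tool_rot: [-3.139, 0.001, 1.276]
force: [1.1, 0.3, -0.3]
width: 68.4
```

```bash
python3 - <<'E'
from meas import *
im,T,s=snap("wrist","w16")
for m in comps(im["color"],(20,90,150),(32,255,255),800):
    c,L,W,a=rect(im,T,m,14);print(np.round(c,1),"%.0f %.0f %.3f"%(L,W,a))
im,T,s=snap("scene","s16")
cv2.imwrite("pics/s16d.png",cv2.resize(im["color"][150:300,220:390],None,fx=4,fy=4,interpolation=cv2.INTER_CUBIC))
E
python3 go.py 514.2 228.5 0 1.276
```

```text
[515.3 229.2] 84 50 -0.296
[0.0002,0.0009,0.1281, -0.002,0.001,-0.001] dist 128 rows>=2.0 turn rows 0.0
now [513.7 228.7 128.1] [-3.1391e+00  1.4000e-03  1.2752e+00] w 68.0 F [ 0.2 -0.3 -0.4] t 27.12
```

View pics/s16d.png

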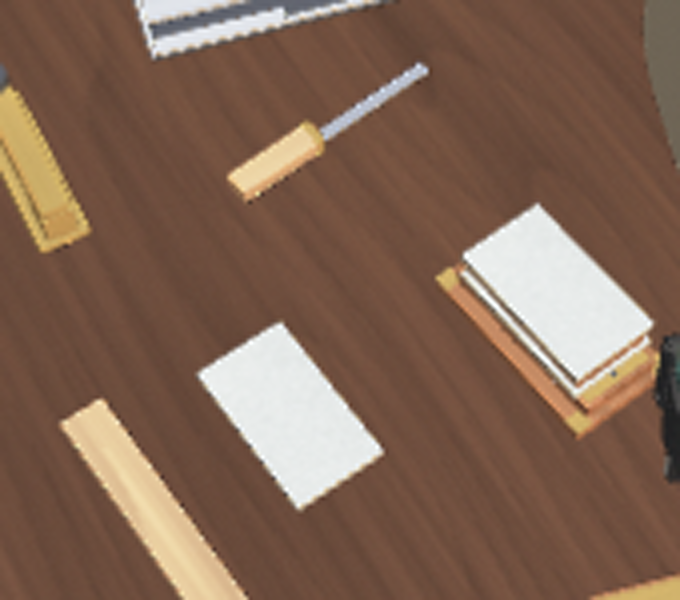

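View pics/w16.png

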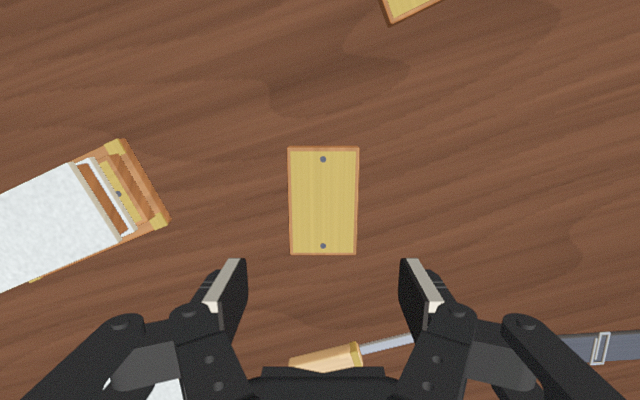

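Request:
{"op": "move_arm", "data": {
  "moves": [
    [[0.001, 0.0014, 0.06, 0, 0, 0], [0.001, 0.0014, 0.105, 0, 0, 0], [0.001, 0.0014, 0.123, 0, 0, 0], [0.001, 0.0014, 0.128, 0, 0, 0], [0.001, 0.0014, 0.128, 0, 0, 0]]
  ]
}}

```text
clock: 27.75
eef_pos: [515.7, 230.1, 1.5]
tool_rot: [-3.14, -0.001, 1.276]
force: [-0.6, 0.7, 0.5]
width: 68.4
```

Request:
{"op": "move_arm", "data": {
  "moves": [
    [[0, 0, 0, 0, 0, 0], [0, 0, 0, 0, 0, 0], [0, 0, 0, 0, 0, 0], [0, 0, 0, 0, 0, 0]]
  ],
  "jaw": 0.5
}}

```text
clock: 28.25
eef_pos: [516.0, 229.9, 2.3]
tool_rot: [-3.142, -0.001, 1.276]
force: [-0.3, -0.1, 5.6]
width: 54.2
```

```bash
python3 go.py 514.2 228.5 110 1.276  463.8 28.3 110 .104
```

```text
[-0.0018,-0.0013,-0.1077, -0.000,-0.001,0.000] dist 108 rows>=1.7 turn rows 0.0
[-0.2080,0.0086,-0.1078, -0.000,-0.000,1.172] dist 234 rows>=3.8 turn rows 6.3
now [516.  229.9   2.3] [-3.1416e+00 -6.0000e-04  1.2761e+00] w 54.2 F [-0.3 -0.1  5.6] t 28.25
```

Request:
{"op": "move_arm", "data": {
  "moves": [
    [[0, 0, -0.02, 0, 0, 0], [0, 0, -0.06, 0, 0, 0], [-0.01, 0, -0.108, 0, 0, 0.1], [-0.208, 0.0086, -0.108, 0, 0, 1.172], [-0.208, 0.0086, -0.108, 0, 0, 1.172], [-0.208, 0.0086, -0.108, 0, 0, 1.172], [-0.208, 0.0086, -0.108, 0, 0, 1.172], [-0.208, 0.0086, -0.108, 0, 0, 1.172], [-0.208, 0.0086, -0.108, 0, 0, 1.172], [-0.208, 0.0086, -0.108, 0, 0, 1.172], [-0.208, 0.0086, -0.108, 0, 0, 1.172], [-0.208, 0.0086, -0.108, 0, 0, 1.172]]
  ]
}}

```text
clock: 29.75
eef_pos: [463.2, 28.0, 108.7]
tool_rot: [-3.142, 0.002, 0.106]
force: [-0.2, -0.2, -1.3]
width: 53.9
```

```bash
python3 - <<'E'
from meas import *
im,T,s=snap("wrist","w17")
E
python3 go.py 463.8 28.3 57 .104
```

```text
[0.0008,-0.0003,0.0516, -0.000,0.003,0.001] dist 52 rows>=0.8 turn rows 0.0
now [463.1  27.9 108.6] [-3.1415e+00  2.6000e-03  1.0530e-01] w 54.2 F [-0.   0.3 -2.3] t 29.80
```

View pics/w17.png

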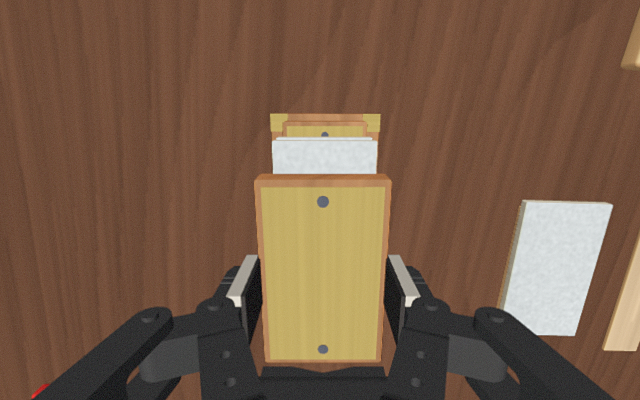

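Request:
{"op": "move_arm", "data": {
  "moves": [
    [[0.0005, 0, 0.03, 0, 0, 0], [0.0005, 0, 0.046, 0, 0, 0], [0.0005, 0, 0.051, 0, 0, 0], [0.0005, 0, 0.0525, 0, 0, 0], [0.0005, 0, 0.0525, 0, 0, 0]]
  ]
}}

```text
clock: 30.42
eef_pos: [463.9, 28.1, 56.5]
tool_rot: [-3.142, 0.002, 0.105]
force: [-0.0, -0.6, -2.6]
width: 54.0
```

Request:
{"op": "move_arm", "data": {
  "moves": [
    [[0, 0, 0.001, 0, 0, 0], [0, 0, 0.0015, 0, 0, 0], [0, 0, 0.0015, 0, 0, 0]]
  ]
}}

```text
clock: 30.8
eef_pos: [464.1, 28.1, 56.2]
tool_rot: [3.14, 0.0, 0.105]
force: [-4.1, -1.0, 15.4]
width: 53.6
```

Request:
{"op": "move_arm", "data": {
  "moves": [
    [[0, 0, 0, 0, 0, 0], [0, 0, 0, 0, 0, 0], [0, 0, 0, 0, 0, 0], [0, 0, -0.05, 0, 0, 0], [0.02, 0, -0.08, 0, 0, 0], [0.169, 0.044, -0.065, 0, 0, 0.02], [0.169, 0.044, -0.065, 0, 0, 0.02], [0.169, 0.044, -0.065, 0, 0, 0.02], [0.169, 0.044, -0.065, 0, 0, 0.02], [0.169, 0.044, -0.065, 0, 0, 0.02]]
  ],
  "jaw": 0.8
}}

```text
clock: 32.05
eef_pos: [635.2, 2.2, 118.7]
tool_rot: [-3.141, 0.004, 0.085]
force: [-0.1, 0.5, 0.5]
width: 68.4
```

```bash
python3 - <<'E'
from meas import *
im,T,s=snap("wrist","w18")
im,T,s=snap("scene","s18")
cv2.imwrite("pics/s18d.png",cv2.resize(im["color"][150:300,240:410],None,fx=4,fy=4,interpolation=cv2.INTER_CUBIC))
E
python3 look.py wrist sheet0; python3 go.py 636 2 18 .104
```

```text
sheet0 0.85 [328. 208.] 12116 c [639.3   1.4] LxW 112 64 ang -1.495
sheet0 0.56 [ 93. 137.] 3895 c [444.7  22.5] LxW 125 74 ang -1.480
sheet0 0.2 [145. 136.] 4505 c [477.1  31. ] LxW 133 77 ang -1.452
32.25
[0.0007,-0.0002,0.1014, 0.001,0.003,-0.019] dist 101 rows>=1.6 turn rows 0.1
now [635.6   1.9 119.4] [3.141e+00 2.800e-03 8.530e-02] w 67.8 F [ 0.8  0.4 -0.3] t 32.25
```

View pics/w18.png

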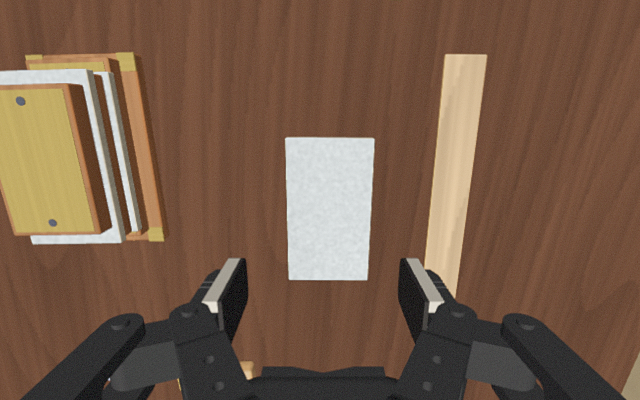

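View pics/s18d.png

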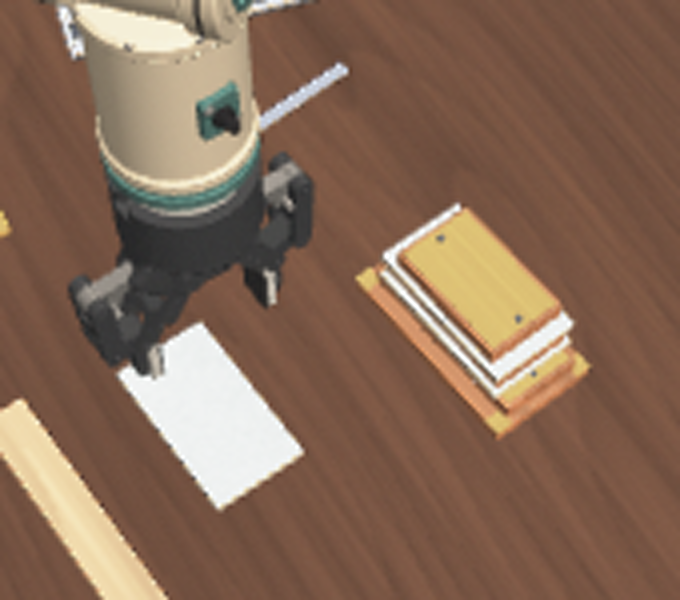

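Request:
{"op": "move_arm", "data": {
  "moves": [
    [[0.003, 0.0005, 0.05, 0, 0, 0.01], [0.003, 0.0005, 0.08, 0, 0, 0.01], [0.003, 0.0005, 0.097, 0, 0, 0.01], [0.003, 0.0005, 0.102, 0, 0, 0.01], [0.003, 0.0005, 0.102, 0, 0, 0.01]]
  ]
}}

```text
clock: 32.88
eef_pos: [639.6, 1.7, 17.8]
tool_rot: [3.142, 0.001, 0.074]
force: [0.2, -0.0, 0.0]
width: 68.0
```

Request:
{"op": "move_arm", "data": {
  "moves": [
    [[0, 0, 0, 0, 0, 0], [0, 0, 0, 0, 0, 0], [0, 0, 0, 0, 0, 0], [0, 0, 0, 0, 0, 0]]
  ],
  "jaw": 0.6
}}

```text
clock: 33.38
eef_pos: [640.2, 1.9, 19.1]
tool_rot: [3.142, -0.0, 0.074]
force: [-1.4, 0.1, 6.9]
width: 58.7
```

Request:
{"op": "move_arm", "data": {
  "moves": [
    [[0, 0, -0.01, 0, 0, 0], [0, 0, -0.035, 0, 0, 0], [0, 0, -0.09, 0, 0, 0], [0, 0, -0.09, 0, 0, 0]]
  ]
}}

```text
clock: 33.88
eef_pos: [642.8, 3.1, 113.4]
tool_rot: [-3.141, -0.007, 0.074]
force: [1.4, 0.4, -1.2]
width: 58.9
```

```bash
python3 - <<'E'
from h import *
im,T,s=snap("wrist","w19")
E
python3 go.py 463.8 28.3 95 .104 463.8 28.3 67.5 .104
```

```text
[-0.1750,-0.0394,0.0152, 0.000,-0.003,-0.030] dist 180 rows>=2.9 turn rows 0.2
[-0.1751,-0.0394,0.0427, 0.000,-0.003,-0.030] dist 184 rows>=3.0 turn rows 0.2
now [641.2   2.  110.8] [ 3.1414e+00 -3.1000e-03  7.4100e-02] w 59.0 F [-0.4 -0.2 -0.4] t 33.92
```

View pics/w19.png

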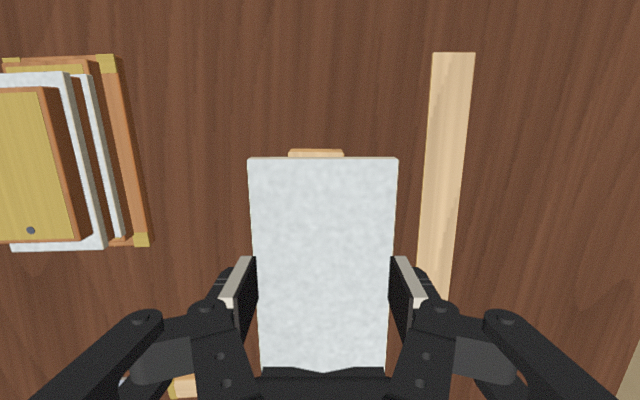

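Request:
{"op": "move_arm", "data": {
  "moves": [
    [[-0.06, -0.014, 0.0, 0, 0, -0.01], [-0.12, -0.028, 0.005, 0, 0, -0.02], [-0.1735, -0.0394, 0.008, 0, 0, -0.03], [-0.1735, -0.0394, 0.008, 0, 0, -0.03], [-0.1735, -0.0394, 0.025, 0, 0, -0.03], [-0.1735, -0.0394, 0.037, 0, 0, -0.03], [-0.1735, -0.0394, 0.037, 0, 0, -0.03]]
  ]
}}

```text
clock: 34.8
eef_pos: [463.2, 27.7, 69.7]
tool_rot: [3.141, 0.004, 0.104]
force: [0.2, -0.8, 0.4]
width: 59.1
```

```bash
python3 - <<'E'
from h import *
im,T,s=snap("wrist","w20")
E
python3 go.py 463.8 28.3 66 .104
```

```text
[0.0004,-0.0003,0.0041, -0.000,0.003,0.000] dist 4 rows>=0.1 turn rows 0.0
now [463.4  27.9  70.1] [-3.1415  0.0033  0.1042] w 58.9 F [0.4 0.8 0. ] t 34.85
```

View pics/w20.png

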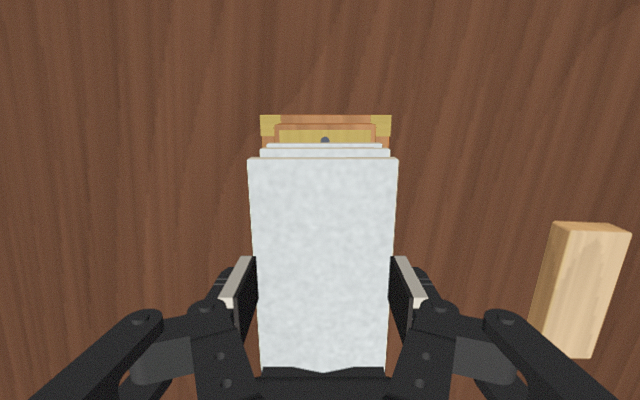

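Request:
{"op": "move_arm", "data": {
  "moves": [
    [[0, 0, 0.002, 0, 0, 0], [0, 0, 0.0035, 0, 0, 0], [0, 0, 0.0035, 0, 0, 0]]
  ]
}}

```text
clock: 35.22
eef_pos: [463.5, 27.8, 67.1]
tool_rot: [3.141, 0.002, 0.104]
force: [0.3, 1.0, -0.4]
width: 58.6
```

```bash
python3 go.py 364.5 334.5 130 -1.437
```

```text
[-0.0667,-0.3153,-0.0628, 0.002,0.002,1.541] dist 328 rows>=5.3 turn rows 8.2
now [463.5  27.8  67.1] [3.1414e+00 2.2000e-03 1.0420e-01] w 58.6 F [ 0.3  1.  -0.4] t 35.23
```

Request:
{"op": "move_arm", "data": {
  "moves": [
    [[0, 0, 0.001, 0, 0, 0], [0, 0, 0.0015, 0, 0, 0], [0, 0, 0.0015, 0, 0, 0]]
  ]
}}

```text
clock: 35.6
eef_pos: [463.5, 27.9, 66.9]
tool_rot: [3.14, 0.001, 0.104]
force: [-2.6, -1.5, 16.8]
width: 58.8
```

Request:
{"op": "move_arm", "data": {
  "moves": [
    [[0, 0, 0, 0, 0, 0], [0, 0, 0, 0, 0, 0], [0, 0, 0, 0, 0, 0], [0, 0, -0.05, 0, 0, 0], [0, -0.02, -0.063, 0, 0, 0], [-0.0667, -0.315, -0.063, 0, 0, 1.541], [-0.0667, -0.315, -0.063, 0, 0, 1.541], [-0.0667, -0.315, -0.063, 0, 0, 1.541], [-0.0667, -0.315, -0.063, 0, 0, 1.541], [-0.0667, -0.315, -0.063, 0, 0, 1.541], [-0.0667, -0.315, -0.063, 0, 0, 1.541], [-0.0667, -0.315, -0.063, 0, 0, 1.541], [-0.0667, -0.315, -0.063, 0, 0, 1.541], [-0.0667, -0.315, -0.063, 0, 0, 1.541], [-0.0667, -0.315, -0.063, 0, 0, 1.541]]
  ],
  "jaw": 0.8
}}

```text
clock: 37.48
eef_pos: [363.5, 334.7, 128.3]
tool_rot: [3.139, -0.001, -1.435]
force: [0.5, 0.1, 0.2]
width: 68.3
```

```bash
python3 - <<'E'
from meas import *
im,T,s=snap("wrist","w21")
for m in comps(im["color"],(20,90,150),(32,255,255),800):
    c,L,W,a=rect(im,T,m,14);print(np.round(c,1),"%.0f %.0f %.3f"%(L,W,a))
im,T,s=snap("scene","s21")
cv2.imwrite("pics/s21d.png",cv2.resize(im["color"][150:300,220:390],None,fx=4,fy=4,interpolation=cv2.INTER_CUBIC))
E
python3 go.py 364.5 334.5 0 -1.437
```

```text
[365.  334.9] 67 50 0.134
[0.0000,-0.0011,0.1283, 0.003,-0.000,0.002] dist 128 rows>=2.1 turn rows 0.0
now [363.8 334.5 128.3] [ 3.1386e+00 -3.0000e-04 -1.4348e+00] w 68.3 F [ 0.2 -0.1 -0.3] t 37.58
```

View pics/s21d.png

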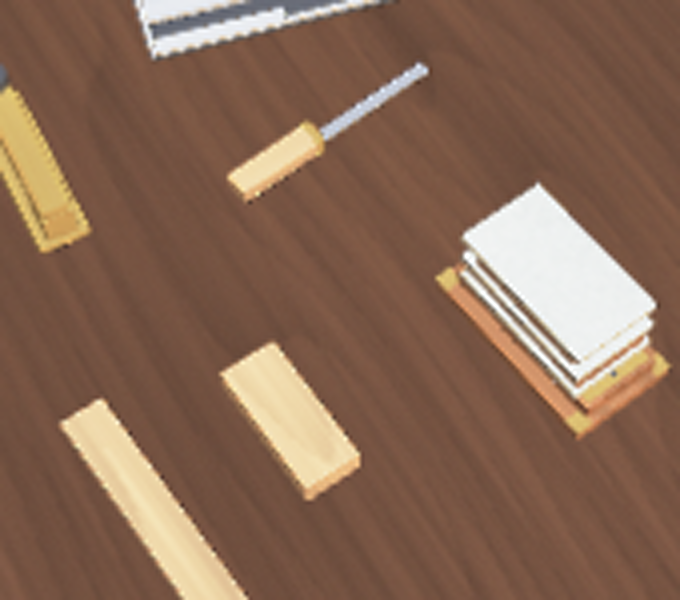

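View pics/w21.png

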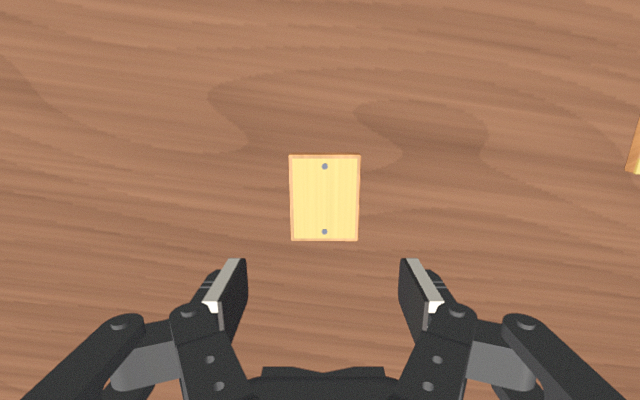

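Request:
{"op": "move_arm", "data": {
  "moves": [
    [[0, -0.001, 0.06, 0, 0, 0], [0, -0.001, 0.105, 0, 0, 0], [0, -0.001, 0.123, 0, 0, 0], [0, -0.001, 0.1285, 0, 0, 0], [0, -0.001, 0.1285, 0, 0, 0]]
  ]
}}

```text
clock: 38.2
eef_pos: [365.0, 334.6, 0.2]
tool_rot: [3.139, 0.0, -1.436]
force: [0.1, -0.4, 1.0]
width: 68.2
```

Request:
{"op": "move_arm", "data": {
  "moves": [
    [[0, 0, 0, 0, 0, 0], [0, 0, 0, 0, 0, 0], [0, 0, 0, 0, 0, 0], [0, 0, 0, 0, 0, 0]]
  ],
  "jaw": 0.5
}}

```text
clock: 38.7
eef_pos: [365.5, 334.7, 1.4]
tool_rot: [3.141, 0.001, -1.437]
force: [-1.4, -0.5, 6.9]
width: 54.1
```

```bash
python3 go.py 364.5 334.5 120 -1.437  463.8 28.3 125 .104
```

```text
[-0.0001,0.0011,-0.1186, 0.001,0.001,0.000] dist 119 rows>=1.9 turn rows 0.0
[0.3166,-0.0564,-0.1240, 0.000,0.002,-1.541] dist 345 rows>=5.5 turn rows 8.2
now [365.5 334.7   1.4] [ 3.1405e+00  1.0000e-03 -1.4369e+00] w 54.1 F [-1.4 -0.5  6.9] t 38.70
```

Request:
{"op": "move_arm", "data": {
  "moves": [
    [[0, 0, -0.02, 0, 0, 0], [0, 0, -0.06, 0, 0, 0], [0.01, 0, -0.12, 0, 0, -0.1], [0.317, -0.056, -0.124, 0, 0, -1.541], [0.317, -0.056, -0.124, 0, 0, -1.541], [0.317, -0.056, -0.124, 0, 0, -1.541], [0.317, -0.056, -0.124, 0, 0, -1.541], [0.317, -0.056, -0.124, 0, 0, -1.541], [0.317, -0.056, -0.124, 0, 0, -1.541], [0.317, -0.056, -0.124, 0, 0, -1.541], [0.317, -0.056, -0.124, 0, 0, -1.541], [0.317, -0.056, -0.124, 0, 0, -1.541], [0.317, -0.056, -0.124, 0, 0, -1.541], [0.317, -0.056, -0.124, 0, 0, -1.541]]
  ]
}}

```text
clock: 40.45
eef_pos: [463.2, 27.6, 124.2]
tool_rot: [3.141, 0.002, 0.103]
force: [0.4, -0.7, -1.1]
width: 54.3
```

```bash
python3 - <<'E'
from meas import *
im,T,s=snap("wrist","w22")
E
python3 go.py 463.8 28.3 78 .104
```

```text
[0.0007,-0.0006,0.0461, 0.001,0.002,-0.001] dist 46 rows>=0.7 turn rows 0.0
now [463.2  27.7 124.1] [3.1409e+00 2.3000e-03 1.0350e-01] w 54.3 F [-0.5  0.4 -2. ] t 40.50
```

View pics/w22.png

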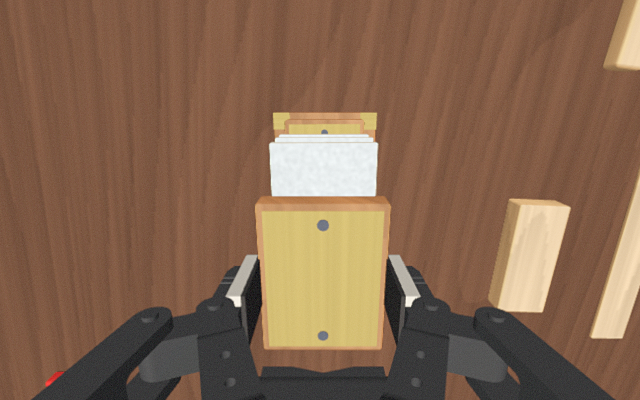

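Request:
{"op": "move_arm", "data": {
  "moves": [
    [[0.0005, -0.0005, 0.03, 0, 0, 0], [0.0005, -0.0005, 0.042, 0, 0, 0], [0.0005, -0.0005, 0.047, 0, 0, 0], [0.0005, -0.0005, 0.047, 0, 0, 0]]
  ]
}}

```text
clock: 41.0
eef_pos: [463.7, 28.5, 77.2]
tool_rot: [3.142, 0.002, 0.104]
force: [0.7, -0.2, -1.2]
width: 54.1
```

Request:
{"op": "move_arm", "data": {
  "moves": [
    [[0, 0, 0.001, 0, 0, 0], [0, 0, 0.0015, 0, 0, 0], [0, 0, 0.0015, 0, 0, 0]]
  ]
}}

```text
clock: 41.38
eef_pos: [464.0, 28.4, 76.4]
tool_rot: [3.141, 0.001, 0.104]
force: [-0.9, -0.3, 5.5]
width: 54.1
```

```bash
python3 go.py 540 -177 180 -1.436
```

```text
[0.0541,0.2122,-0.1035, 0.001,0.000,1.540] dist 242 rows>=3.9 turn rows 8.2
now [464.   28.4  76.4] [3.141e+00 1.100e-03 1.042e-01] w 54.1 F [-0.9 -0.3  5.5] t 41.38
```

Request:
{"op": "move_arm", "data": {
  "moves": [
    [[0, 0, 0, 0, 0, 0], [0, 0, 0, 0, 0, 0], [0, 0, 0, 0, 0, 0], [0, 0, -0.05, 0, 0, 0], [0.01, 0.02, -0.1, 0, 0, 0], [0.054, 0.212, -0.103, 0, 0, 1.54], [0.054, 0.212, -0.103, 0, 0, 1.54], [0.054, 0.212, -0.103, 0, 0, 1.54], [0.054, 0.212, -0.103, 0, 0, 1.54], [0.054, 0.212, -0.103, 0, 0, 1.54], [0.054, 0.212, -0.103, 0, 0, 1.54], [0.054, 0.212, -0.103, 0, 0, 1.54], [0.054, 0.212, -0.103, 0, 0, 1.54], [0.054, 0.212, -0.103, 0, 0, 1.54], [0.054, 0.212, -0.103, 0, 0, 1.54]]
  ],
  "jaw": 0.8
}}

```text
clock: 43.25
eef_pos: [539.5, -176.8, 178.3]
tool_rot: [3.139, -0.0, -1.433]
force: [-0.0, -0.4, -0.4]
width: 68.2
```

```bash
cat > knife.py <<'E'
from meas import *
import sys
cam=sys.argv[1];tag=sys.argv[2]
im,T,s=snap(cam,tag)
hsv=cv2.cvtColor(im["color"],cv2.COLOR_BGR2HSV)
for th in ("knife0","knife0_tip"):
    for d in models.place_of(cam,th):
        if d["score"]>.3:
            z=0 if th=="knife0" else 2.5
            u=np.round(d["uv"]).astype(int);print(th,round(d["score"],2),u,"->",np.round(onz(im,T,d["uv"],z)[0],1),hsv[min(max(u[1],0),399),min(max(u[0],0),639)])
for m in comps(im["color"],(10,35,185),(26,150,255),300):
    c,L,W,a=rect(im,T,m,16);ys,xs=np.where(m)
    if L<100 and W<40: print("handle@16",np.round(c,1),"%.0f %.0f %.3f"%(L,W,a),xs.mean().round(),ys.mean().round())
print("t",s["clock"],s["eef_pos"].round(1))
E
python3 knife.py wrist w23
python3 - <<'E'
from h import *
im,T,s=snap("scene","s23")
cv2.imwrite("pics/s23d.png",cv2.resize(im["color"][100:400,220:400],None,fx=2,fy=2,interpolation=cv2.INTER_CUBIC))
E
```

```text
knife0 0.97 [323 174] -> [ 548.1 -175.     0. ] [ 17  69 232]
knife0_tip 0.83 [326 292] -> [ 420.7 -195.3    2.5] [158   6 158]
handle@16 [ 549.9 -173.1] 69 19 0.145 322.0 173.0
t 43.25 [ 539.5 -176.8  178.3]
```

View pics/w23.png

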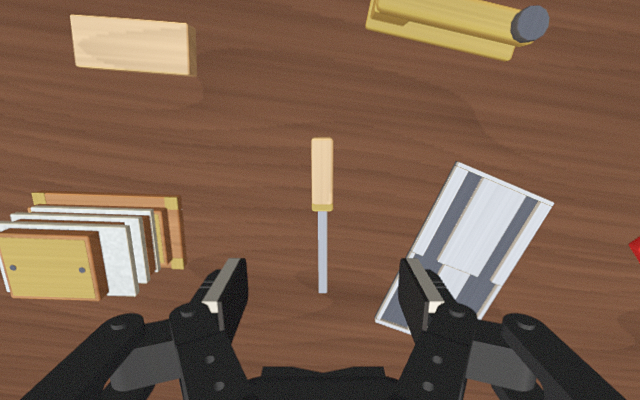

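View pics/s23d.png

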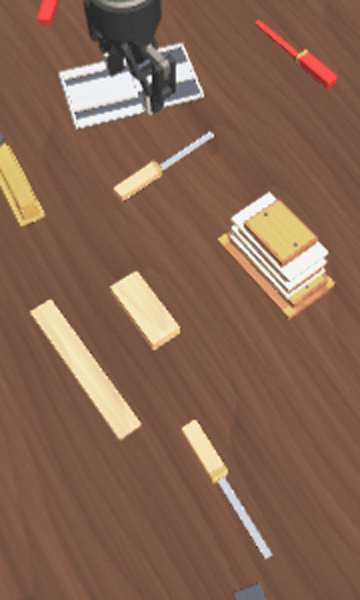

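```bash
python3 - <<'E'
from h import *
im,T,s=snap("scene")
for th,z in (("tray",0),("trough0",4),("trough1",4),("base",0),("riser",0)):
    for d in models.place_of("scene",th): print(th,d["score"],np.round(onz(im,T,d["uv"],z)[0],1))
c=np.array([474.3,-329.6]);a=-.25;R2=np.array([[np.cos(a),-np.sin(a)],[np.sin(a),np.cos(a)]])
for p in ([-47.5,32],[-47.5,-32]): print(c+R2@p)
E
python3 go.py 539.1 -175.7 60 -1.419 539.1 -175.7 7.5 -1.419
```

```text
tray 0.9 [ 476.9 -316.6    0. ]
trough0 0.91 [ 420.1 -348.6    4. ]
trough0 0.62 [ 438.1 -291.4    4. ]
trough1 0.91 [ 420.1 -348.6    4. ]
trough1 0.62 [ 438.1 -291.4    4. ]
base 0.9 [458.3  23.9   0. ]
base 0.51 [459.1  12.    0. ]
riser 0.64 [ 6.43e+02 -1.00e-01 -0.00e+00]
riser 0.41 [450.   12.8   0. ]
riser 0.36 [735.4  23.3  -0. ]
[ 436.19358666 -286.84311444]
[ 420.35973327 -348.85350943]
[-0.0014,-0.0000,0.1183, 0.003,-0.000,-0.017] dist 118 rows>=1.9 turn rows 0.1
[-0.0014,-0.0002,0.1708, 0.003,-0.000,-0.017] dist 171 rows>=2.7 turn rows 0.1
now [ 539.5 -177.   178.3] [ 3.1391 -0.     -1.4356] w 68.0 F [-0.7 -0.5  0.2] t 43.75
```

Request:
{"op": "move_arm", "data": {
  "moves": [
    [[-0.0014, 0, 0.06, 0, 0, -0.017], [-0.0014, 0, 0.12, 0, 0, -0.017], [-0.0014, 0, 0.15, 0, 0, -0.017], [-0.0014, 0, 0.165, 0, 0, -0.017], [-0.0014, 0, 0.171, 0, 0, -0.017], [-0.0014, 0, 0.171, 0, 0, -0.017]]
  ],
  "jaw": 0.5
}}

```text
clock: 44.5
eef_pos: [539.6, -175.8, 8.1]
tool_rot: [3.14, -0.001, -1.419]
force: [-0.1, -0.0, 0.0]
width: 43.0
```

```bash
python3 knife.py wrist w24;python3 go.py 539.1 -175.7 7.5 -1.419
```

```text
knife0 0.9 [325 240] -> [ 550.6 -174.1    0. ] [ 18  68 236]
handle@16 [627.  -44.1] 12 5 -0.113 6.0 16.0
handle@16 [ 550.4 -173.3] 69 19 0.133 323.0 248.0
handle@16 [478.5 -36.2] 66 15 0.128 28.0 337.0
t 44.5 [ 539.6 -175.8    8.1]
[-0.0004,0.0007,0.0011, 0.000,-0.001,0.000] dist 1 rows>=0.0 turn rows 0.0
now [ 539.8 -176.     8.6] [ 3.1411e+00 -1.0000e-03 -1.4190e+00] w 43.1 F [ 0.4 -0.2  0.3] t 44.65
```

View pics/w24.png

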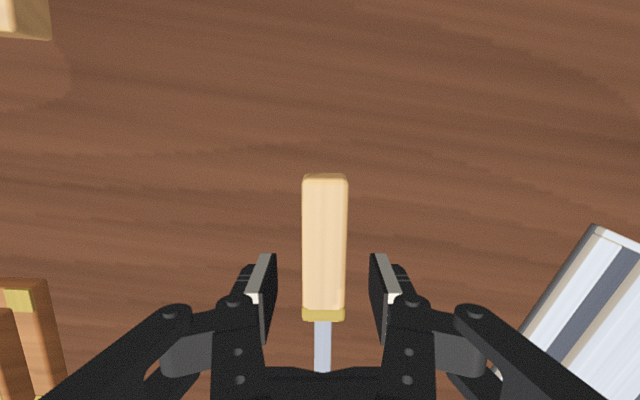

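Request:
{"op": "move_arm", "data": {
  "moves": [
    [[0, 0, 0.001, 0, 0, 0], [0, 0, 0.001, 0, 0, 0], [0, 0, 0.001, 0, 0, 0], [0, 0, 0.001, 0, 0, 0], [0, 0, 0.001, 0, 0, 0]]
  ],
  "jaw": 0.1
}}

```text
clock: 45.28
eef_pos: [539.4, -175.9, 7.3]
tool_rot: [3.14, -0.001, -1.419]
force: [-0.7, 0.2, 5.8]
width: 18.1
```

Request:
{"op": "move_arm", "data": {
  "moves": [
    [[0, 0, -0.015, 0, 0, 0], [0, 0, -0.06, 0, 0, 0], [0, 0, -0.092, 0, 0, 0], [0, 0, -0.092, 0, 0, 0]]
  ]
}}

```text
clock: 45.78
eef_pos: [541.1, -176.0, 101.5]
tool_rot: [-3.139, -0.002, -1.419]
force: [0.3, -0.7, -0.6]
width: 18.1
```

```bash
python3 - <<'E'
from h import *
im,T,s=snap("wrist","w25")
c=np.array([436.8,-288.5]);a=-.25
p=c+10.9*np.array([np.cos(a),np.sin(a)]);print(p)
E
python3 go.py 447.4 -291.2 100 1.32
```

```text
[ 447.3611454  -291.19670316]
[0.0999,0.1087,-0.0000, 0.002,0.000,-2.739] dist 148 rows>=2.4 turn rows 14.6
now [ 539.8 -176.    99.8] [ 3.1412e+00 -1.3000e-03 -1.4191e+00] w 18.3 F [ 0.4 -0.3 -1.9] t 45.83
```

View pics/w25.png

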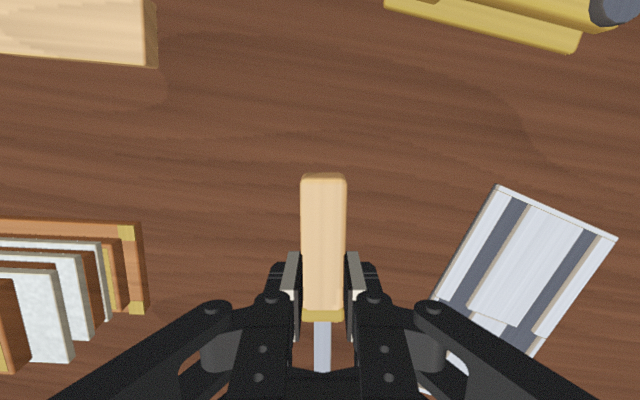

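Request:
{"op": "move_arm", "data": {
  "moves": [
    [[0.02, 0.022, 0, 0, 0, -0.3], [0.04, 0.044, 0, 0, 0, -0.6], [0.06, 0.065, 0, 0, 0, -1.0], [0.08, 0.087, 0, 0, 0, -1.4], [0.1, 0.109, 0, 0, 0, -1.8], [0.1, 0.109, 0, 0, 0, -2.2], [0.1, 0.109, 0, 0, 0, -2.6], [0.1, 0.109, 0, 0, 0, -2.739], [0.1, 0.109, 0, 0, 0, -2.739], [0.1, 0.109, 0, 0, 0, -2.739], [0.1, 0.109, 0, 0, 0, -2.739], [0.1, 0.109, 0, 0, 0, -2.739], [0.1, 0.109, 0, 0, 0, -2.739], [0.1, 0.109, 0, 0, 0, -2.739], [0.1, 0.109, 0, 0, 0, -2.739], [0.1, 0.109, 0, 0, 0, -2.739]]
  ]
}}

```text
clock: 47.82
eef_pos: [445.8, -290.6, 97.5]
tool_rot: [-3.137, 0.0, 1.319]
force: [0.5, -0.4, -0.8]
width: 18.0
```

```bash
python3 - <<'E'
from h import *
im,T,s=snap("wrist","w26")
for th,z in (("trough0",4),("tray",0)):
    for d in models.place_of("wrist",th): print(th,d["score"],np.round(d["uv"]),np.round(onz(im,T,d["uv"],z)[0],1))
im,T,s=snap("scene","s26")
cv2.imwrite("pics/s26d.png",cv2.resize(im["color"][80:230,220:390],None,fx=4,fy=4,interpolation=cv2.INTER_CUBIC))
E
python3 go.py 447.4 -291.2 11.5 1.32
```

```text
trough0 0.81 [239. 194.] [ 419.1 -346.     4. ]
[0.0001,0.0014,0.0869, -0.003,0.001,-0.001] dist 87 rows>=1.4 turn rows 0.0
now [ 446.3 -290.9   98.4] [-3.1387e+00  1.0000e-03  1.3190e+00] w 18.0 F [0.1 0.  0. ] t 48.02
```

View pics/w26.png

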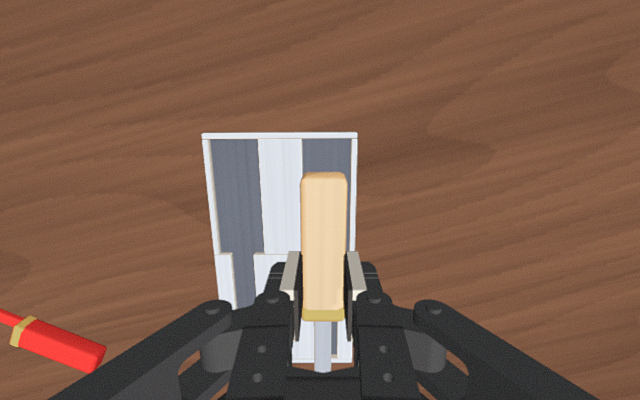

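View pics/s26d.png

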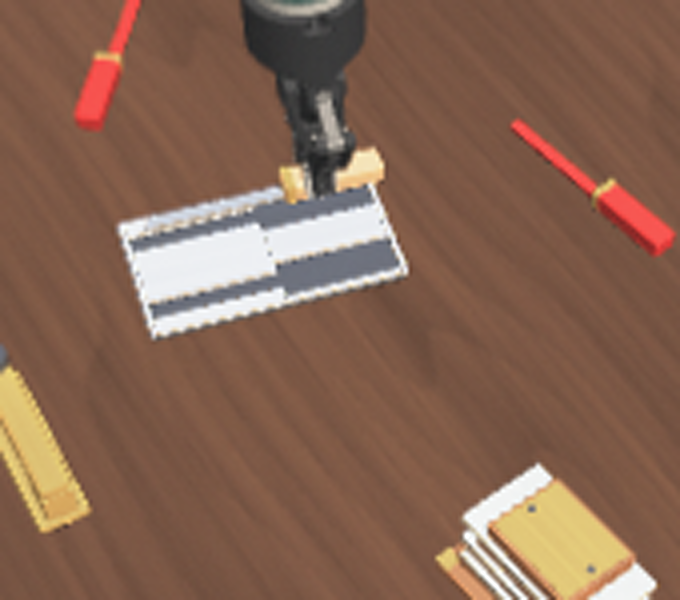

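```bash
python3 - <<'E'
from h import *
im=get_image("wrist");s=ctrl.read_state();T=pose(im,s)
cv2.imwrite("pics/w27c.png",cv2.resize(im["color"][110:390,180:400],None,fx=3,fy=2.1,interpolation=cv2.INTER_CUBIC))
P=onz(im,T,[(203,133),(357,132)],10);print(P)
d=P[1]-P[0];print(np.linalg.norm(d),np.arctan2(d[1],d[0])-np.pi/2)
a=-.25
m=P[:,:2].mean(0);ux=np.array([np.cos(a),np.sin(a)]);uy=np.array([-ux[1],ux[0]])
print("tray c",m+94.5*ux,"trough0",m+47*ux+32*uy,"trough1",m+47*ux-32*uy)
for uv,z in (((259,137),10),((303,137),10),((350,137),10),((212,137),10)): 
    p=onz(im,T,uv,z)[0,:2]-m; print(uv,p@ux,p@uy)
print(s["eef_pos"])
E
```

```text
[[ 371.91568861 -354.9493406    10.        ]
 [ 397.55163703 -253.05418016   10.        ]]
105.07057424584022 -0.24647591132444768
tray c [ 476.29588667 -327.38143453] trough0 [ 438.18947333 -284.62454897] trough1 [ 422.35561994 -346.63494396]
(259, 137) 3.006651926313498 -14.396125028576618
(303, 137) 3.0897223577036153 15.710238159142486
(350, 137) 3.1560701314109743 47.83914621695803
(212, 137) 2.895256278770768 -46.62822557743648
[ 446.37516467 -290.97047659   98.47945524]
```

View pics/w27c.png

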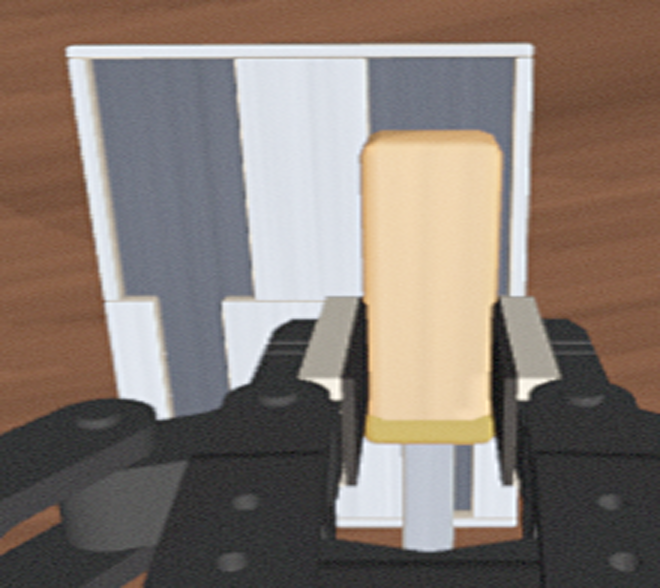

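```bash
python3 go.py 448.5 -287.7 40 1.322
```

```text
[0.0038,0.0014,0.0585, -0.003,0.001,-0.003] dist 59 rows>=0.9 turn rows 0.0
now [ 446.4 -291.    98.5] [-3.1388e+00  1.2000e-03  1.3192e+00] w 17.6 F [ 0.1 -0.7  0.5] t 48.08
```

Request:
{"op": "move_arm", "data": {
  "moves": [
    [[0.004, 0.0014, 0.03, 0, 0, -0.003], [0.004, 0.0014, 0.055, 0, 0, -0.003], [0.004, 0.0014, 0.0585, 0, 0, -0.003], [0.004, 0.0014, 0.0585, 0, 0, -0.003]]
  ]
}}

```text
clock: 48.58
eef_pos: [449.1, -287.4, 40.6]
tool_rot: [-3.14, 0.001, 1.323]
force: [0.5, 0.7, -0.7]
width: 17.8
```

```bash
python3 - <<'E'
from h import *
im,T,s=snap("wrist","w28")
cv2.imwrite("pics/w28c.png",cv2.resize(im["color"][90:390,150:410],None,fx=3,fy=2,interpolation=cv2.INTER_CUBIC))
print(s["eef_pos"])
E
python3 go.py 448.5 -287.7 11.5 1.322
```

```text
[ 449.09893339 -287.39290136   40.64391294]
[-0.0004,-0.0008,0.0295, -0.001,0.001,0.001] dist 30 rows>=0.5 turn rows 0.0
now [ 449.4 -287.5   41. ] [-3.1406e+00  1.0000e-03  1.3230e+00] w 18.0 F [ 0.4  0.6 -0.4] t 48.62
```

View pics/w28c.png

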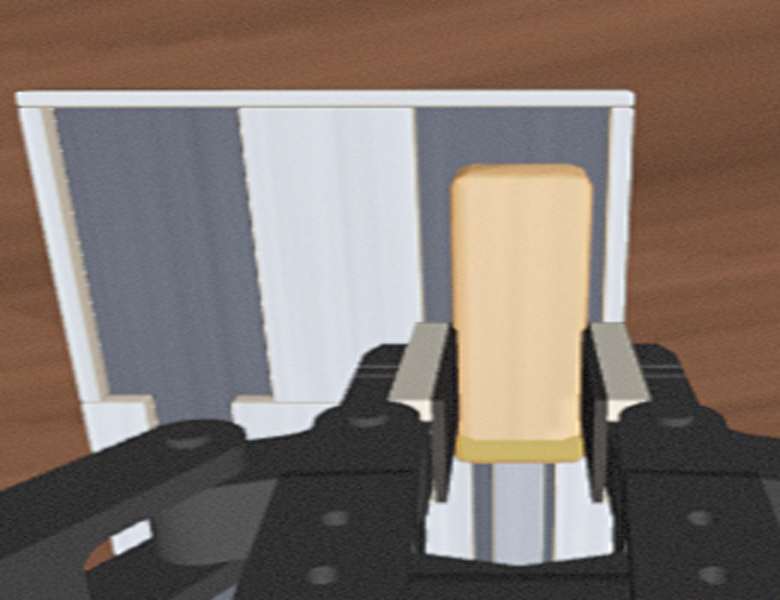

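Request:
{"op": "move_arm", "data": {
  "moves": [
    [[-0.0018, -0.0005, 0.015, 0, 0, 0], [-0.0018, -0.0005, 0.025, 0, 0, 0], [-0.0018, -0.0005, 0.028, 0, 0, 0], [-0.0018, -0.0005, 0.0285, 0, 0, 0], [-0.0018, -0.0005, 0.0285, 0, 0, 0]]
  ]
}}

```text
clock: 49.25
eef_pos: [448.0, -289.1, 11.8]
tool_rot: [-3.14, 0.001, 1.323]
force: [0.9, 0.5, -0.8]
width: 18.1
```

```bash
python3 - <<'E'
from h import *
im,T,s=snap("wrist","w29")
cv2.imwrite("pics/w29c.png",cv2.resize(im["color"][90:390,150:410],None,fx=3,fy=2,interpolation=cv2.INTER_CUBIC))
print(s["eef_pos"],s["force"])
E
```

```text
[ 448.01957536 -289.06113769   11.80260294] [ 0.88266139  0.48599959 -0.76718886]
```

View pics/w29c.png

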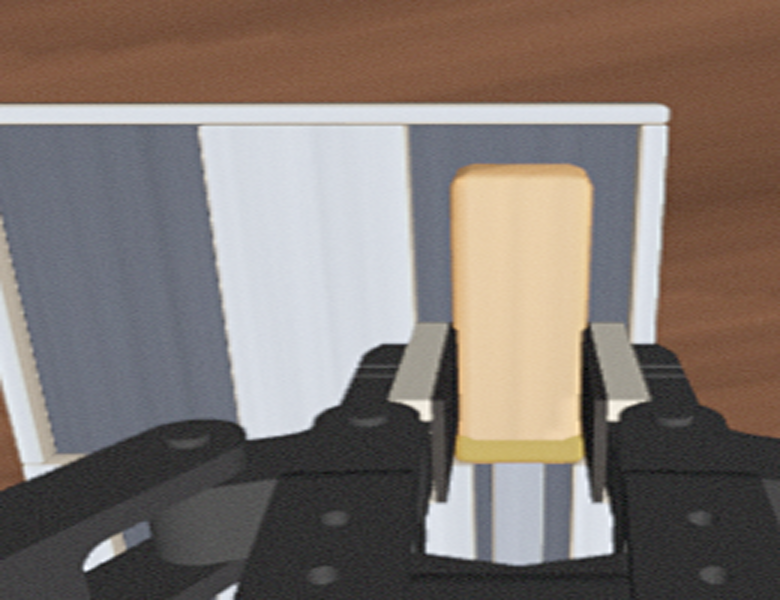

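Request:
{"op": "move_arm", "data": {
  "moves": [
    [[0, 0, 0.001, 0, 0, 0], [0, 0, 0.001, 0, 0, 0]]
  ]
}}

```text
clock: 49.55
eef_pos: [448.0, -289.2, 11.3]
tool_rot: [-3.14, 0.001, 1.323]
force: [-1.4, 0.3, 4.4]
width: 18.2
```

Request:
{"op": "move_arm", "data": {
  "moves": [
    [[0, 0, 0, 0, 0, 0], [0, 0, 0, 0, 0, 0], [0, 0, 0, 0, 0, 0], [0, 0, -0.05, 0, 0, 0], [0, 0, -0.1, 0, 0, 0], [0, 0, -0.2, 0, 0, 0], [0, 0, -0.2, 0, 0, 0], [0, 0, -0.2, 0, 0, 0]]
  ],
  "jaw": 0.4
}}

```text
clock: 50.55
eef_pos: [450.0, -289.4, 213.8]
tool_rot: [3.138, 0.004, 1.323]
force: [-0.4, -0.8, 0.2]
width: 34.2
```

```bash
python3 knife.py wrist w30; python3 - <<'E'
from h import *
im,T,s=snap("scene","s30")
cv2.imwrite("pics/s30d.png",cv2.resize(im["color"][80:400,220:400],None,fx=2,fy=1.8,interpolation=cv2.INTER_CUBIC))
E
python3 go.py 480 -200 250 0 667.5 184.5 150 0
```

```text
knife0 0.93 [136 267] -> [ 502.4 -532.1    0. ] [  0 197 201]
knife0 0.87 [323 165] -> [ 439.1 -285.9    0. ] [ 17  66 235]
knife0_tip 0.87 [ 28 221] -> [ 418.4 -628.2    2.5] [  0 190 253]
knife0_tip 0.71 [324 274] -> [ 564.4 -316.9    2.5] [111  20 213]
handle@16 [ 437.9 -284.9] 70 19 -0.256 323.0 165.0
handle@16 [ 597.1 -733.4] 88 39 -0.538 11.0 372.0
handle@16 [ 676.8 -299.7] 41 28 1.528 359.0 355.0
t 50.55 [ 450.  -289.4  213.8]
[0.0942,0.0098,-0.0408, -0.004,0.004,1.323] dist 103 rows>=1.7 turn rows 7.1
[0.5130,0.0979,0.0585, -0.004,0.004,1.323] dist 526 rows>=8.4 turn rows 7.1
now [ 447.3 -289.   209.3] [-3.1368e+00  6.0000e-04  1.3234e+00] w 34.2 F [-0.1  0.4 -0.5] t 50.75
```

View pics/w30.png

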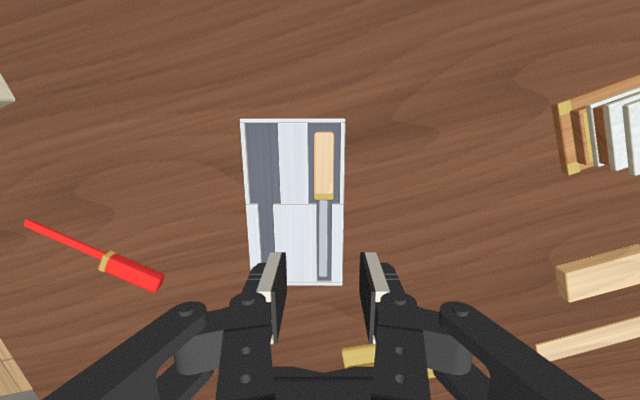

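View pics/s30d.png

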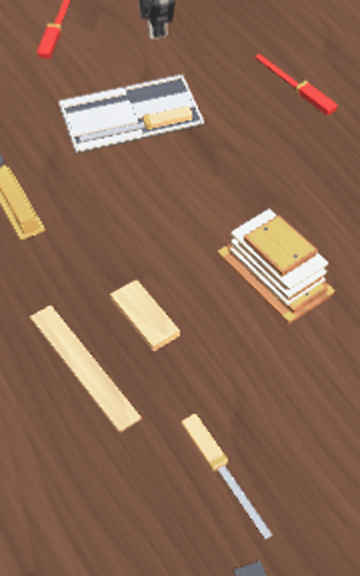

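Request:
{"op": "move_arm", "data": {
  "moves": [
    [[0.05, 0.01, 0, 0, 0, 0.15], [0.513, 0.098, 0.03, 0, 0, 1.323], [0.513, 0.098, 0.03, 0, 0, 1.323], [0.513, 0.098, 0.03, 0, 0, 1.323], [0.513, 0.098, 0.03, 0, 0, 1.323], [0.513, 0.098, 0.03, 0, 0, 1.323], [0.513, 0.098, 0.03, 0, 0, 1.323], [0.513, 0.098, 0.03, 0, 0, 1.323], [0.513, 0.098, 0.03, 0, 0, 1.323], [0.513, 0.098, 0.03, 0, 0, 1.323], [0.513, 0.098, 0.03, 0, 0, 1.323], [0.513, 0.098, 0.03, 0, 0, 1.323]]
  ],
  "jaw": 0.5
}}

```text
clock: 52.25
eef_pos: [668.7, 182.1, 179.2]
tool_rot: [3.14, 0.004, -0.002]
force: [-0.4, -0.2, -0.3]
width: 42.8
```

```bash
python3 knife.py wrist w31; python3 go.py 667.5 196 7.5 -0.008
```

```text
knife0 0.78 [324 180] -> [669.1 185.7   0. ] [ 25  45 255]
handle@16 [726.  104.8] 46 30 -1.509 379.0 252.0
handle@16 [725.2  22. ] 94 15 -1.488 374.0 339.0
t 52.25 [668.7 182.1 179.2]
[-0.0011,-0.0133,0.1725, 0.001,0.002,0.007] dist 173 rows>=2.8 turn rows 0.0
now [669.  182.9 180. ] [ 3.1406e+00  2.5000e-03 -1.4000e-03] w 42.9 F [ 0.2 -0.7  0.3] t 52.40
```

View pics/w31.png

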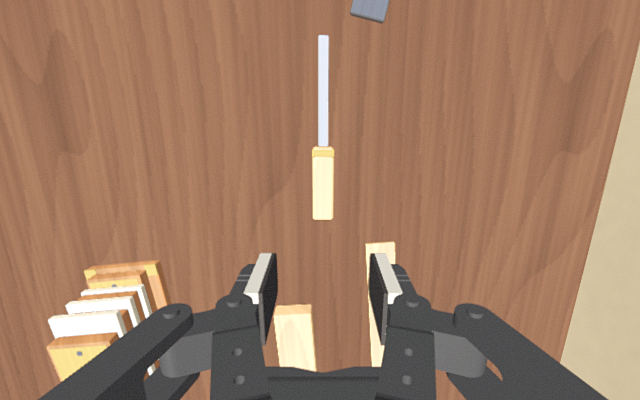

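```bash
python3 - <<'E'
from meas import *
im,T,s=snap("wrist")
for m in comps(im["color"],(10,20,200),(34,150,255),300):
    c,L,W,a=rect(im,T,m,16);ys,xs=np.where(m);print(np.round(c,1),"%.0f %.0f %.3f"%(L,W,a),xs.mean().round(),ys.mean().round())
print(onz(im,T,[(323,37)],5),s["eef_pos"])
E
```

```text
[947.1 106.5] 400 88 -1.300 612.0 271.0
[668.3 186. ] 71 20 -1.566 322.0 183.0
[729.5  51.7] 151 29 -1.510 377.0 296.0
[446.3  71.9] 110 66 0.038 121.0 284.0
[401.   20.8] 142 63 0.653 80.0 345.0
[637.   12.6] 87 41 -1.511 294.0 336.0
[[669.24498276 314.45991638   5.        ]] [669.0103334  182.85644275 179.98250244]
```

Request:
{"op": "move_arm", "data": {
  "moves": [
    [[-0.0005, -0.014, 0.06, 0, 0, 0.003], [-0.0005, -0.014, 0.12, 0, 0, 0.003], [-0.0005, -0.014, 0.155, 0, 0, 0.003], [-0.0005, -0.014, 0.168, 0, 0, 0.003], [-0.0005, -0.014, 0.1725, 0, 0, 0.003], [-0.0005, -0.014, 0.1725, 0, 0, 0.003]]
  ]
}}

```text
clock: 53.2
eef_pos: [669.0, 198.6, 8.9]
tool_rot: [-3.141, 0.0, -0.003]
force: [0.3, 0.6, 0.6]
width: 42.8
```

```bash
python3 - <<'E'
from meas import *
im,T,s=snap("wrist","w32");print(s["eef_pos"])
for m in comps(im["color"],(10,20,200),(34,150,255),1500):
    c,L,W,a=rect(im,T,m,16);ys,xs=np.where(m);print(np.round(c,1),"%.0f %.0f %.3f"%(L,W,a),xs.mean().round(),ys.mean().round())
E
python3 go.py 668.4 197 7.5 -.006
```

```text
[668.95916093 198.64837165   8.91622287]
[668.3 189.5] 77 20 1.569 321.0 293.0
[-0.0007,0.0017,0.0017, -0.001,-0.000,0.003] dist 3 rows>=0.0 turn rows 0.0
now [669.1 198.7   9.2] [-3.141e+00 -1.000e-04 -3.200e-03] w 42.8 F [0.7 0.4 0.6] t 53.25
```

View pics/w32.png

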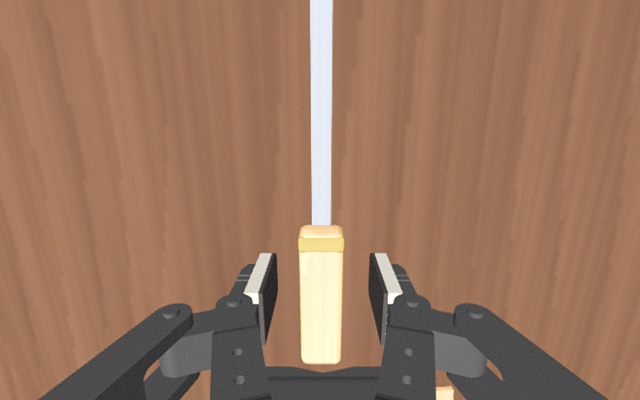

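Request:
{"op": "move_arm", "data": {
  "moves": [
    [[-0.0005, 0.001, 0.0015, 0, 0, 0], [-0.0005, 0.001, 0.0015, 0, 0, 0], [-0.0005, 0.001, 0.0015, 0, 0, 0], [-0.0005, 0.001, 0.0015, 0, 0, 0], [-0.0005, 0.001, 0.0015, 0, 0, 0]]
  ],
  "jaw": 0.1
}}

```text
clock: 53.88
eef_pos: [668.3, 197.3, 7.3]
tool_rot: [3.141, 0.001, -0.003]
force: [-0.6, -1.1, 6.4]
width: 18.4
```

Request:
{"op": "move_arm", "data": {
  "moves": [
    [[0, 0, -0.015, 0, 0, 0], [0, 0, -0.06, 0, 0, 0], [0, 0, -0.12, 0, 0, 0], [0, 0, -0.142, 0, 0, 0], [0, 0, -0.142, 0, 0, 0]]
  ]
}}

```text
clock: 54.5
eef_pos: [668.6, 197.6, 149.9]
tool_rot: [-3.141, -0.001, -0.003]
force: [0.0, -0.1, -0.9]
width: 18.2
```

```bash
python3 - <<'E'
from meas import *
im,T,s=snap("wrist","w33")
c=np.array([422,-347.5]);a=-.248;print(c+12*np.array([np.cos(a),np.sin(a)]))
E
python3 go.py 433.6 -350.4 150 -1.819
```

```text
[ 433.6328635  -350.44558769]
[-0.2324,0.5479,-0.0010, 0.003,0.001,1.816] dist 595 rows>=9.5 turn rows 9.7
now [667.5 196.8 147.7] [ 3.1404e+00  2.7000e-03 -2.8000e-03] w 17.9 F [-0.1 -1.2 -1.4] t 54.55
```

View pics/w33.png

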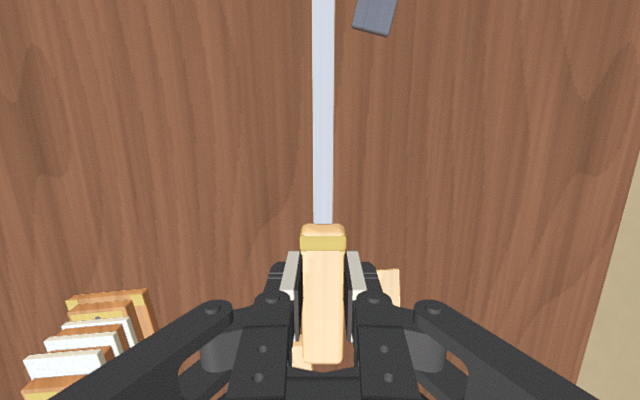

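Request:
{"op": "move_arm", "data": {
  "moves": [
    [[-0.03, 0.07, 0, 0, 0, 0.18], [-0.06, 0.12, 0, 0, 0, 0.36], [-0.232, 0.548, 0, 0, 0, 1.816], [-0.232, 0.548, 0, 0, 0, 1.816], [-0.232, 0.548, 0, 0, 0, 1.816], [-0.232, 0.548, 0, 0, 0, 1.816], [-0.232, 0.548, 0, 0, 0, 1.816], [-0.232, 0.548, 0, 0, 0, 1.816], [-0.232, 0.548, 0, 0, 0, 1.816], [-0.232, 0.548, 0, 0, 0, 1.816], [-0.232, 0.548, 0, 0, 0, 1.816], [-0.232, 0.548, 0, 0, 0, 1.816], [-0.232, 0.548, 0, 0, 0, 1.816], [-0.232, 0.548, 0.03, 0, 0, 1.816], [-0.232, 0.548, 0.06, 0, 0, 1.816], [-0.232, 0.548, 0.06, 0, 0, 1.816]]
  ]
}}

```text
clock: 56.55
eef_pos: [433.2, -347.9, 86.9]
tool_rot: [3.135, 0.001, -1.816]
force: [-0.2, -0.1, -0.6]
width: 18.2
```

```bash
python3 - <<'E'
from meas import *
im,T,s=snap("wrist","w34")
im,T,s=snap("scene","s34")
cv2.imwrite("pics/s34d.png",cv2.resize(im["color"][80:230,220:390],None,fx=4,fy=4,interpolation=cv2.INTER_CUBIC))
E
python3 go.py 433.6 -350.4 40 -1.819
```

```text
[0.0012,0.0009,0.0492, 0.002,-0.001,0.002] dist 49 rows>=0.8 turn rows 0.0
now [ 434.9 -349.4   89.2] [ 3.1396e+00 -7.0000e-04 -1.8171e+00] w 17.9 F [0.2 0.2 0.5] t 56.65
```

View pics/w34.png

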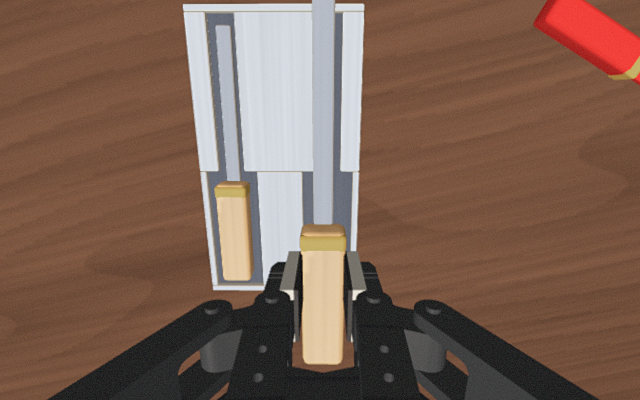

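View pics/s34d.png

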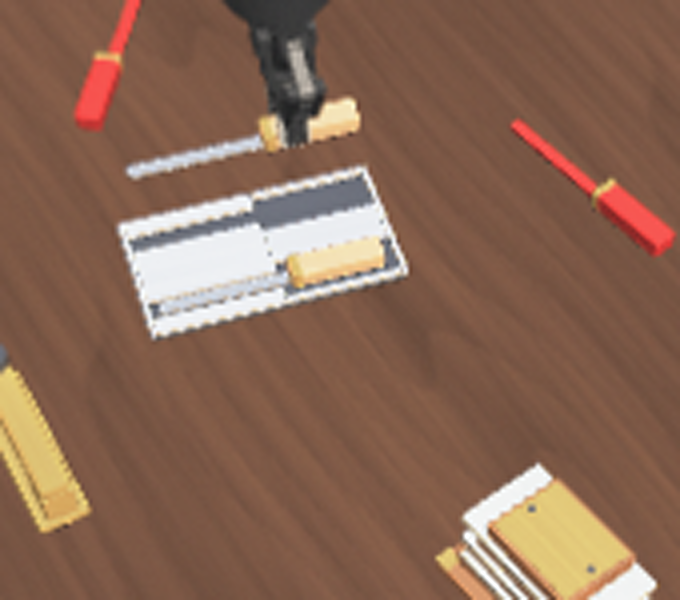

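```bash
python3 - <<'E'
from h import *
im,T,s=snap("wrist","w35")
cv2.imwrite("pics/w35c.png",cv2.resize(im["color"][0:300,180:400],None,fx=3,fy=2,interpolation=cv2.INTER_CUBIC))
print(s["eef_pos"])
P=onz(im,T,[(186,7),(363,6)],10)[:,:2];print(P);d=P[0]-P[1];print(np.linalg.norm(d),np.arctan2(d[1],d[0])-np.pi/2)
a=-.248;ux=np.array([np.cos(a),np.sin(a)]);uy=np.array([-ux[1],ux[0]]);m=P.mean(0)
print("tray c",m-94.5*ux,"tr1",m-94.5*ux-47*ux-32*uy)
E
```

```text
[ 434.87597744 -349.42045735   89.18354638]
[[ 580.70218436 -301.35430779]
 [ 555.4181154  -403.04029425]]
104.78226941354342 -0.2437062680070734
tray c [ 476.45134983 -329.00079796] tr1 [ 423.03440063 -348.48488216]
```

View pics/w35c.png

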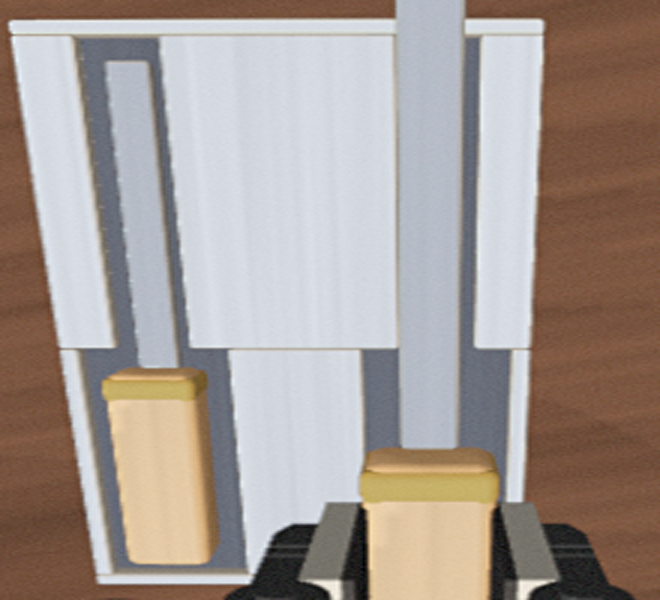

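Request:
{"op": "move_arm", "data": {
  "moves": [
    [[0.0018, 0, 0.03, 0, 0, 0.002], [0.0018, 0, 0.048, 0, 0, 0.002], [0.0018, 0, 0.05, 0, 0, 0.002], [0.0018, 0, 0.05, 0, 0, 0.002]]
  ]
}}

```text
clock: 57.2
eef_pos: [434.0, -352.0, 39.3]
tool_rot: [3.14, -0.001, -1.821]
force: [0.2, 0.4, -0.1]
width: 18.5
```

```bash
python3 - <<'E'
from h import *
im,T,s=snap("wrist","w36")
cv2.imwrite("pics/w36c.png",cv2.resize(im["color"][0:300,180:400],None,fx=3,fy=2,interpolation=cv2.INTER_CUBIC))
print(s["eef_pos"])
E
python3 go.py 434.1 -351.3 11.5 -1.819
```

```text
[ 434.04391231 -351.9628196    39.26234742]
[-0.0008,0.0003,0.0280, 0.001,-0.001,-0.002] dist 28 rows>=0.4 turn rows 0.0
now [ 434.2 -352.1   39.5] [ 3.1406e+00 -1.5000e-03 -1.8206e+00] w 17.6 F [-0.4  0.7 -0.9] t 57.25
```

View pics/w36c.png

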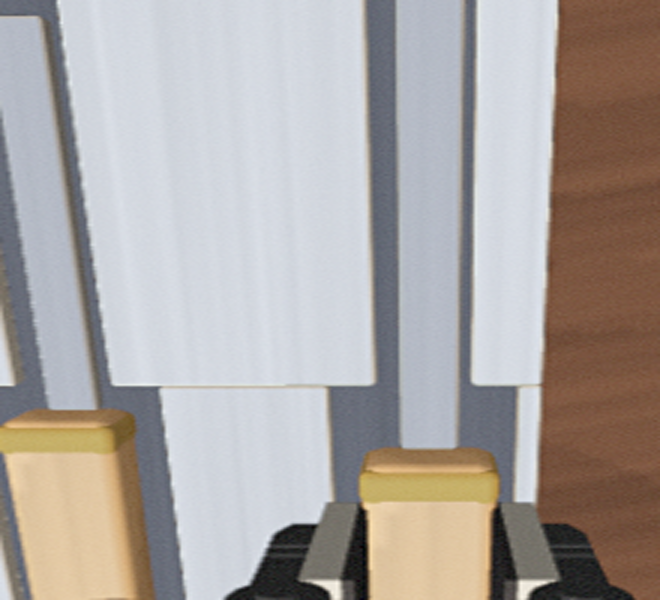

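Request:
{"op": "move_arm", "data": {
  "moves": [
    [[-0.001, 0.0003, 0.015, 0, 0, -0.002], [-0.001, 0.0003, 0.023, 0, 0, -0.002], [-0.001, 0.0003, 0.0265, 0, 0, -0.002], [-0.001, 0.0003, 0.0275, 0, 0, -0.002], [-0.001, 0.0003, 0.0275, 0, 0, -0.002]]
  ]
}}

```text
clock: 57.88
eef_pos: [433.6, -350.9, 11.3]
tool_rot: [3.14, -0.001, -1.819]
force: [0.2, -0.0, -0.2]
width: 17.9
```

```bash
python3 - <<'E'
from h import *
im,T,s=snap("wrist","w37")
cv2.imwrite("pics/w37c.png",cv2.resize(im["color"][0:300,180:400],None,fx=3,fy=2,interpolation=cv2.INTER_CUBIC))
print(s["eef_pos"],s["force"])
E
```

```text
[ 433.58732888 -350.88644209   11.32500129] [ 0.17282781 -0.01625036 -0.21354721]
```

View pics/w37c.png

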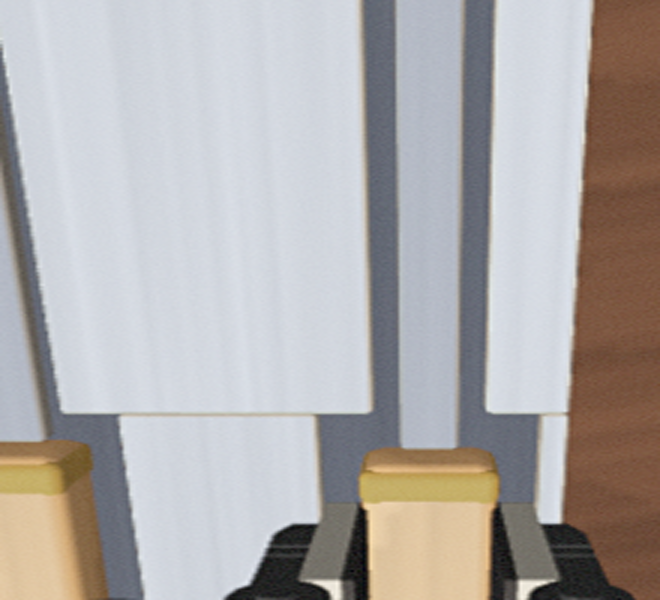

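Centred in the channel. Settle, release, lift clear.

Request:
{"op": "move_arm", "data": {
  "moves": [
    [[0, 0, 0.001, 0, 0, 0], [0, 0, 0.001, 0, 0, 0]]
  ]
}}

```text
clock: 58.18
eef_pos: [433.8, -351.0, 11.2]
tool_rot: [3.14, -0.002, -1.819]
force: [-1.6, 0.3, 8.7]
width: 17.9
```

Request:
{"op": "move_arm", "data": {
  "moves": [
    [[0, 0, 0, 0, 0, 0], [0, 0, 0, 0, 0, 0], [0, 0, 0, 0, 0, 0], [0, 0, -0.05, 0, 0, 0], [0, 0, -0.1, 0, 0, 0], [0, 0, -0.2, 0, 0, 0], [0, 0, -0.2, 0, 0, 0], [0, 0, -0.2, 0, 0, 0], [0, 0, -0.2, 0, 0, 0]]
  ],
  "jaw": 0.4
}}

```text
clock: 59.3
eef_pos: [433.3, -350.5, 209.5]
tool_rot: [3.138, -0.001, -1.819]
force: [-0.7, -0.6, 0.0]
width: 34.4
```

```bash
python3 knife.py wrist w38; python3 - <<'E'
from meas import *
c=np.array([476.4,-328.3]);a=-.247;ux=np.array([np.cos(a),np.sin(a)]);uy=np.array([-ux[1],ux[0]])
print(c-47.5*ux+32*uy,c-47.5*ux-32*uy)
im,T,s=snap("scene","s38")
cv2.imwrite("pics/s38d.png",cv2.resize(im["color"][100:350,200:480],None,fx=2.8,fy=2.4,interpolation=cv2.INTER_CUBIC))
E
python3 go.py 450 30 350 0.104
```

```text
knife0 0.87 [262 187] -> [ 437.5 -283.     0. ] [ 18  70 223]
knife0 0.71 [324 188] -> [ 420.2 -347.9    0. ] [ 18  70 223]
knife0 0.63 [482  63] -> [ 504.6 -528.6    0. ] [  0 194 243]
knife0_tip 0.84 [593 125] -> [ 417.1 -632.9    2.5] [  2 176 184]
knife0_tip 0.65 [259  55] -> [ 564.7 -319.3    2.5] [  9  12 147]
knife0_tip 0.6 [347 321] -> [ 250.6 -333.4    2.5] [  0 196 194]
handle@16 [ 437.7 -284.4] 70 19 -0.254 261.0 190.0
handle@16 [ 420.3 -346.4] 69 19 -0.256 323.0 191.0
handle@16 [470.7 -28.6] 75 31 0.125 26.0 216.0
handle@16 [ 249.4 -594.2] 72 15 0.254 568.0 277.0
t 59.3 [ 433.3 -350.5  209.5]
[ 438.16548768 -285.65762592] [ 422.51773645 -347.71524335]
[-0.3728,0.0778,-0.1408, 0.003,0.005,-1.923] dist 406 rows>=6.5 turn rows 10.3
now [ 433.3 -350.3  208.8] [ 3.1367e+00  1.0000e-04 -1.8187e+00] w 33.9 F [ 0.1 -0.5 -0. ] t 59.50
```

View pics/w38.png

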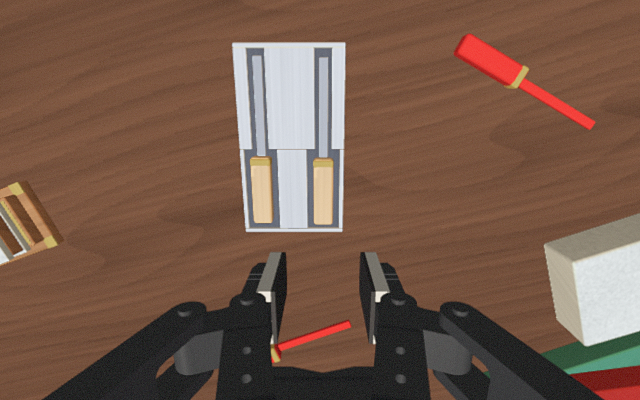

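View pics/s38d.png

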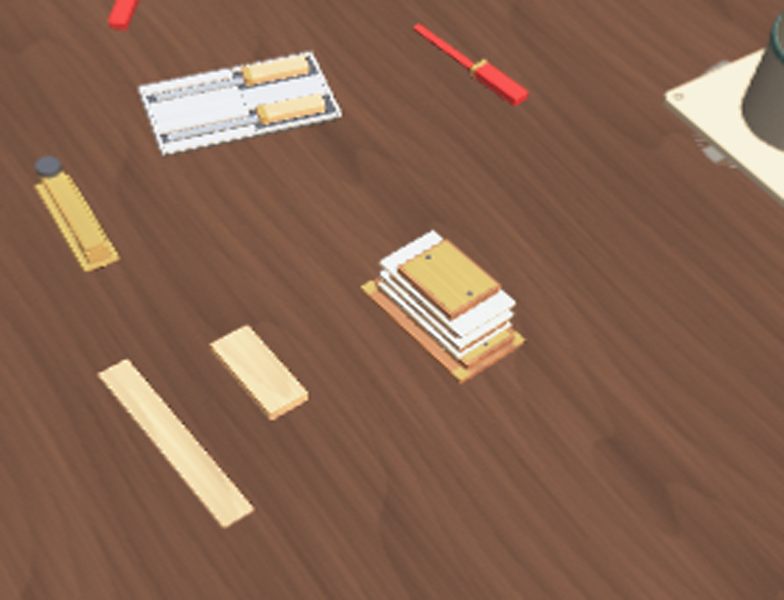

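```bash
python3 go.py 464 60 330 0.104
```

```text
[-0.4053,0.0715,-0.1208, 0.003,0.005,-1.923] dist 429 rows>=6.9 turn rows 10.3
now [ 433.3 -350.3  208.8] [ 3.1367e+00  1.0000e-04 -1.8187e+00] w 33.9 F [ 0.1 -0.5 -0. ] t 59.50
```

Request:
{"op": "move_arm", "data": {
  "moves": [
    [[0, 0, -0.06, 0, 0, 0], [-0.05, 0.01, -0.121, 0, 0, -0.18], [-0.405, 0.0715, -0.121, 0, 0, -1.923], [-0.405, 0.0715, -0.121, 0, 0, -1.923], [-0.405, 0.0715, -0.121, 0, 0, -1.923], [-0.405, 0.0715, -0.121, 0, 0, -1.923], [-0.405, 0.0715, -0.121, 0, 0, -1.923], [-0.405, 0.0715, -0.121, 0, 0, -1.923], [-0.405, 0.0715, -0.121, 0, 0, -1.923], [-0.405, 0.0715, -0.121, 0, 0, -1.923], [-0.405, 0.0715, -0.121, 0, 0, -1.923], [-0.405, 0.0715, -0.121, 0, 0, -1.923], [-0.405, 0.0715, -0.121, 0, 0, -1.923], [-0.405, 0.0715, -0.121, 0, 0, -1.923], [-0.405, 0.0715, -0.121, 0, 0, -1.923]]
  ]
}}

```text
clock: 61.38
eef_pos: [464.3, 59.5, 330.9]
tool_rot: [3.141, 0.003, 0.104]
force: [0.1, -0.3, -0.5]
width: 34.1
```

```bash
python3 - <<'E'
from meas import *
b=np.array([463.8,28.3])
for n in ("wrist","scene"):
    im,T,s=snap(n,"f_"+n);print(n,s["eef_pos"].round(1))
    for m in comps(im["color"],(20,90,130),(32,255,255),150):
        c,L,W,a=rect(im,T,m,89)
        if np.linalg.norm(c-b)<40: print("plate_d@89",np.round(c,1),"%.0f %.0f %.3f"%(L,W,a))
    O=[]
    for Lx,Wy,z in ((140,76,12),(126,56,26),(110,62,33),(108,56,47),(110,62,54),(90,56,68),(110,62,75),(72,56,89)):
        a=-1.467;ux=np.array([np.cos(a),np.sin(a)]);uy=np.array([-ux[1],ux[0]])
        Q=[np.r_[b+sx*Lx/2*ux+sy*Wy/2*uy,z] for sx,sy in((1,1),(1,-1),(-1,-1),(-1,1))]
        O.append(proj(im,T,Q))
    q=im["color"].copy();k=4;ctr=proj(im,T,[[*b,45]])[0];x0,y0=int(ctr[0]-90),int(ctr[1]-70)
    x0=max(x0,0);y0=max(y0,0);q=cv2.resize(q[y0:y0+140,x0:x0+180],None,fx=k,fy=k,interpolation=cv2.INTER_CUBIC)
    for i,o in enumerate(O): cv2.polylines(q,[np.int32((o-[x0,y0]+.5)*k)],True,[(0,0,255),(255,0,0)][i%2],1)
    cv2.imwrite(f"pics/fo_{n}.png",q)
E
```

```text
wrist [464.3  59.5 330.9]
plate_d@89 [463.9  28.9] 66 50 -1.467
scene [464.3  59.5 330.9]
plate_d@89 [462.3  28.3] 64 48 -1.473
```

View pics/fo_wrist.png

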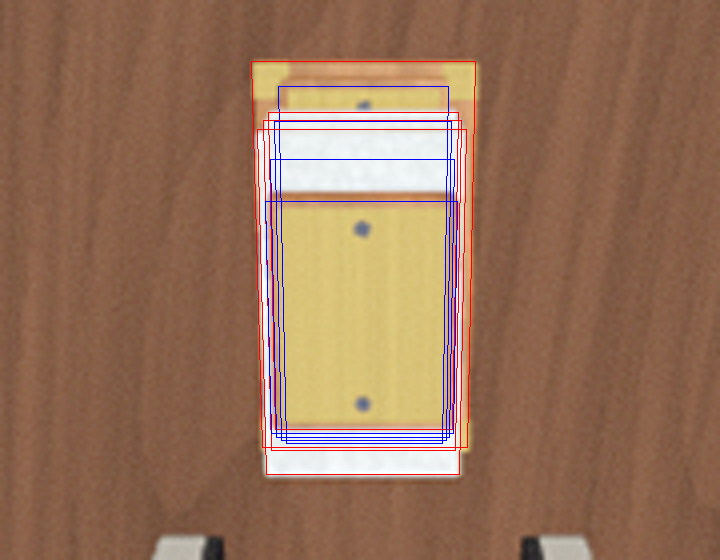

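View pics/fo_scene.png

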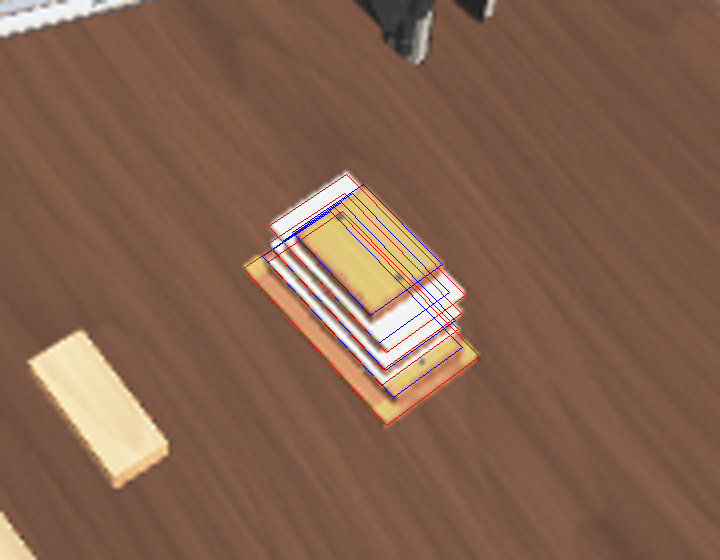

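```bash
python3 - <<'E'
from h import *
im,T,s=snap("scene","end")
cv2.imwrite("pics/endc.png",cv2.resize(im["color"][100:190,220:340],None,fx=6,fy=6,interpolation=cv2.INTER_CUBIC))
E
python3 look.py scene stapler ruler
```

```text
stapler 0.75 [227. 187.] 601 c [ 697.  -238.8] LxW 157 36 ang 1.507
stapler 0.74 [276. 142.] 1483 c [ 490.4 -288.6] LxW 184 113 ang -0.273
stapler 0.71 [298. 148.] 277 c [ 495.  -263.2] LxW 156 29 ang -0.200
ruler 0.57 [262. 284.] 1003 c [733.8  20. ] LxW 201 33 ang -1.502
61.675
```

View pics/endc.png

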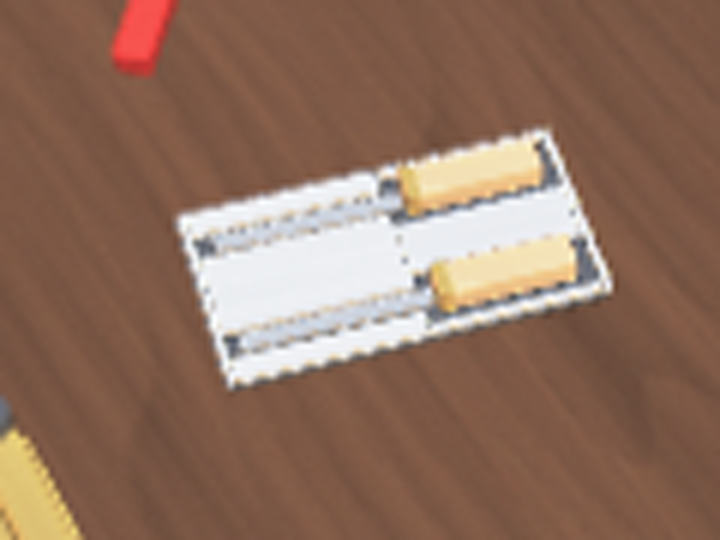

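The crop shows both knives seated in their troughs: the handles are in the wells at about (470,175) and (505,275), and the blades are in the channels. The stapler and ruler measure where they started. I'm handing the job in.

```bash
python3 -c "
from cell import job
print(job.finish_job())"
```

```text
the job is handed in; nothing more can be done
None
```

I handed the job in at about 62 s on the clock. The desk set is built, and my last checks found nothing out of tolerance.

- **Stack:** All four plates were there, so all three separator boards were used and none stays on the riser. On the base, from the bottom, are the 126, 108, 90 and 72 mm plates with one board between each two. In the last wrist and scene pictures the top plate measured within 2 mm of the base centre and within 0.01 rad of square. The outlines expected for every layer matched the pictures to about 2 mm. Levelness was judged by eye only.
- **Knives:** Both wooden-handled knives lie in the pen tray, one per trough, with handles in the wide wells and blades in the narrow channels. Both handles measured within about 3 mm of their target points. I left the red look-alikes alone.
- **Stapler and ruler:** The scene camera put each within about 2 mm of where it started.
- **Disagreements between checks:** Different views placed the tray 2 to 6 mm apart, so I centred each blade in its channel by the close wrist view before letting go. I could not reach low enough over the centre of the longest plate, so I gripped it about 15 mm off-centre and allowed for that when placing it.
- **Knocks and slips:** I saw no knocked knife and no slackened grip.

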